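# Clamp a lock case in a sloping drill jig

## Robot

A 6-joint arm with a two-finger parallel gripper is mounted at the origin on a cart in front of the work surface, level with it; the furniture and walls round the work are solid. World frame = base frame: x ahead of the robot, y to its left, z up, the work surface at z = 0. Lengths are in m, angles in rad, forces in N, time in s.
With the tool pointing down it reaches from about 0.35 to 0.875 m from the base axis. Payload 15.5 kg.
Tool frame: the origin (TCP) lies midway between the tips of the shut fingers; the grasp point (between the pads) lies robot.grasp_offset behind it (robot.grasp_offset is the distance from the TCP to the grasp point, in m); z points along the fingers, y is the direction in which the jaws open and shut (so a half turn about z gives the same grasp; the last joint's range is limited). The gripper opens to 85 mm and grips with 20 to 120 N. Pads are 22 mm wide; open, the fingers measure 114 mm over their backs; the gripper's body (76 mm by 85 mm) begins 54 mm behind the grasp point. The pads swing forward as they close: fully open they stand 13 mm farther back than shut.
Start: joints at [1.171, 0.494, 1.345, -0, 1.302, -0.096], TCP at [0.188, 0.596, 0.231] pointing down, gripper open.
Joint ranges: [-2.91, 2.91], [-0.82, 2.16], [0.22, 2.67], [-1.22, 4.37], [0.12, 2.79], [-3.08, 3.08]. Speed limits (rad/s): [1.89, 1.89, 2.57, 3.01, 3.01, 3.01].

## Interface

Orientations are given as a unit quaternion [w, x, y, z].
In Python, from station import robot gives the robot as it stands.
- The arm moves only by the tool drive_tool, never from a script. Its argument "targets" is a list of rows, each a list of 7 numbers: the shift along the world's x, y, z in units of 25 mm (1.0 is 25 mm), then the turn, a rotation vector about the world's x, y, z in units of 8 degrees (1.0 is 8 degrees), then the closure, from -1 (fully open) to 1 (shut). In form: [[tx, ty, tz, rx, ry, rz, gripper], ...]. A call has 1 to 8 rows; each row shifts and turns the commanded pose from where the row before left it; what a row does not reach is not made up. A row lasts 1/8 s, in which the tool goes at most 62.5 mm and 10.7 degrees, less where a joint would pass 70% of its speed; a pose out of reach is approached as far as the arm can. A call is refused whole if a number of a shift passes 1 or a number of a turn 1, either way. A call with a gripper value outside its range is refused whole. The fingers move at their own pace and stop on an object; "newtons" is the grip in N (left out, the last holds). Time passes only in rows, so rows that do not move let the fingers close. It gives the time, the measured TCP pose, the force and the opening at its end, in the units of the state.
- robot.state(): the state, without advancing time (a new reading comes with each control period).
- robot.grab_frame(name): name is "scene" or "top"; returns a dict with "color" (400x640x3 uint8, red, green, blue), "K" (3x3 intrinsics, pixels), "k1" (the pictures are not rectified: a ray, as slopes to the right and down, at radius r is drawn at 1 + k1 r^2 times it, then the intrinsics apply), "R" (3x3) and "t" (3): a world point X has camera coordinates R X + t. Camera axes: x right, y down, z forward; pixel columns grow to the right and rows downward; lengths in m; the calibration is good to about 2 mm. A picture is of the moment at which its call begins. There is no depth.
- robot.sign_off(): hands the job in, once; it reports no verdict.
The state is a dict: "t": time; "joint_positions": joint angles; "dq": joint speeds; "joint_torque": joint torques, N m; "eef_pos": TCP position; "orientation": TCP orientation; "ft_force": force on the tool from outside, world axes, zero at the start; "moment": the same for the moment, N m; "width": finger opening in m.
Only numpy, scipy, OpenCV 4.12 (cv2) and the standard library are available. Lean on these libraries where they do the work, as an engineer would, in place of code of your own. Each camera call takes 0.05 s, during which the arm holds its last target.

## Task

Set up the sloping drill jig on the bench for drilling: the lock case has to lie flat on the bed, face plate fully home against the two lower stops with the bolt pointing downhill between them; the drill plate with the wooden grip has to lie over it, flat on the two rails and down against their lower lips; and the swing latch has to be turned in fully over the plate to lock it all down. Leave the padlock and the big nut where they are.

Things in the scene. Friction and masses are not known exactly. Their poses are not given: they have to be found in the camera images.
- drill_jig: Fixed jig standing on the bench: dark steel base 150 x 160 x 10 mm on which a grey bed plate slopes up at 30 degrees towards the robot's right. Origin: centre of the base's underside; x horizontal, towards the uphill side; z up.
- drill_bed: Bed of the jig, 122 x 150 mm, sloping 30 degrees. Origin: centre of its upper face, 65 mm above the bench; x uphill, y to the left looking uphill, z square to the bed. In mm in this frame: two stops 12 high, uphill faces at x -34, at y +-24 to +-46, their ears at y +-40 to +-46 reaching uphill to x -18; two rails 20 high at y +-50 to +-72, x -41 to 43.
- lock_home (a point): Where the lock case's origin lies when home: bed frame (-8, 0, 0) mm. There the lock's y axis points uphill along bed x, its z along bed z, its face plate touches both stops and its bolt is in the 48 mm gap between them.
- plate_home (a point): Where the drill plate's origin lies when home: bed frame (0, 0, 20) mm, level with the rail tops. There the plate's z is along bed z and its x along bed x, either way round. The rails' side lips, 8 high, have inner faces at bed y +-67; their lower lips, 10 high, have uphill faces at bed x -33 and stop the plate.
- latch_axis (a point): Point on the latch's turning axis (parallel to bed z) at bed frame (52, -40, 30) mm. The latch's arm is 30 to 38 above the bed, so it passes 2 mm over the plate when that is home. The knob is 38 mm from the axis; at joint angle a its centre is at bed x 52 - 38 cos a, y -40 - 38 sin a.
- swing_latch (a joint): Angle of the swing latch, rad: 0 = turned in, arm (14 mm wide, 46 mm long) pointing downhill over the plate, against its end stop; 1.57 = turned out, arm pointing to the bed's -y, out over the edge nearer the robot; turns to 1.9. Stiff enough to stay where it is left (about 1.5 N at the knob).
- latch_knob (a point): Middle of the latch's upright round black knob (14 mm diameter, 26 mm tall, standing on the arm, axis along the bed's z; the arm's top is 13 mm below this point).
- lock_case: Mortise lock case lying flat, 74 x 78 x 16 mm, 0.16 kg. Origin: underside, at the middle of its outline; z up as it lies. In its frame (mm): flat body x -21 to 21, y -23 to 39, 10 high; brass face plate x -37 to 37, y -26 to -23, 16 high; the bolt sticks out of the face plate towards -y, at x 7 to 18, z 5 to 11, out to y = -39. Grip across the body (42 mm wide).
- bolt_tip (a point): End of the lock case's bolt, at (12.5, -39, 8) mm in the lock case's frame.
- drill_plate: Flat aluminium drill plate 66 (x) x 128 (y) x 8 mm with four small drill bushes and an upright wooden grip in its middle, 46 long (x), 14 thick (y), from 8 to 34 mm above the underside; 0.25 kg. Origin: centre of the underside; z up as it lies. The same either way round.
- padlock: Small brass padlock 59 x 38 x 13 mm lying on the bench, a bystander; origin at the middle of its underside.
- hex_nut_big: Big steel hex nut 35 x 30 x 16 mm lying on the bench, a bystander; origin at the middle of its underside.
Not all that is in view belongs to the job. Of the things that look like the lock_case, the smallest one is meant.

How it is judged:
By the outcome, as a careful person would: the job done as asked, in the order asked, and still so for the second after the job is handed in, with the robot touching nothing.
It also fails if it takes over 70 s, if anything falls off the work surface, if the arm or the gripper's body presses on something with over 40 N, if the wrist force passes 120 N, or if a joint passes its speed limit or range.

## Working session

There is one attempt and no reset: what is moved stays moved. The work goes in short steps, Python scripts to look and compute and a tool call to move; the robot and the scene stay as the last step left them, time stands still between calls to the robot, and variables do not carry over. Pictures are saved under pics/ and viewed, and the job is handed in when it is done.

Besides the shell and the picture viewer there is one more tool, called by a JSON object that holds its "method" and its "body", one argument or row to a line. drive_tool: Moves the arm, as the interface text tells. Its arguments: {"type":"object","properties":{"targets":{"type":"array"},"newtons":{"type":"number"}},"required":["targets"]}

```bash
mkdir -p pics; ls
python3 - <<'E'
from station import robot
import cv2
s=robot.state();print({k:s[k] for k in('t','eef_pos','orientation','width','ft_force')},robot.grasp_offset)
for n in('scene','top'):
    f=robot.grab_frame(n);cv2.imwrite(f'pics/{n}0.png',cv2.cvtColor(f['color'],cv2.COLOR_RGB2BGR));print(f['K'],f['k1'],f['R'],f['t'])
E
```

```text
pics
{'t': 0.0, 'eef_pos': array([0.18742464, 0.59585766, 0.23070714]), 'orientation': array([-1.43038519e-04,  1.51824686e-01,  9.88407255e-01, -5.84935025e-04]), 'width': 0.08503917251929201, 'ft_force': array([-0.2330006 , -0.21412471, -0.42452629])} 0.0187
[[418.5681651    0.         317.32043122]
 [  0.         418.5681651  201.82061312]
 [  0.           0.           1.        ]] -0.051909230058389086 [[ 0.43456521 -0.90036326 -0.02234013]
 [-0.55812798 -0.24975008 -0.79127622]
 [ 0.70685659  0.35632976 -0.61105062]] [-0.35808795  0.32986388  1.44853268]
[[440.36739117   0.         318.40544934]
 [  0.         440.36739117 204.24721653]
 [  0.           0.           1.        ]] 0.03036219843786707 [[-0.13134516 -0.99131796 -0.00609584]
 [-0.97044504  0.12983048 -0.20342191]
 [ 0.20244722 -0.02080281 -0.9790722 ]] [-0.08881777  0.51229803  1.40004353]
```

View pics/scene0.png

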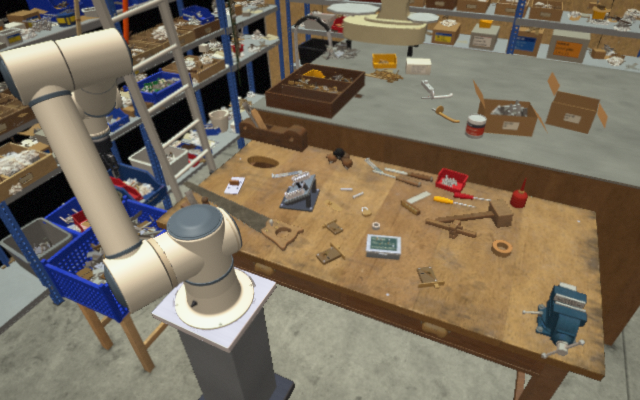

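View pics/top0.png

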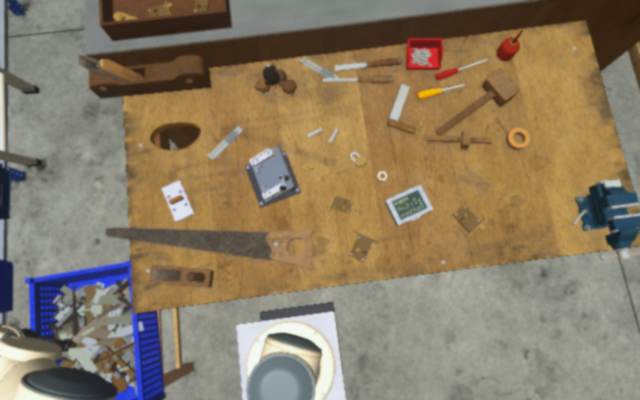

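The top view shows the jig at about (273,176), the drill plate at (177,200), a nut at (382,176) and a padlock at (358,158). Three things look like the lock case: (341,203), (361,246) and (467,219). I'll enlarge these.

```bash
cat > h.py <<'E'
import numpy as np, cv2
from station import robot
def grab(n):
    f=robot.grab_frame(n); f['bgr']=cv2.cvtColor(f['color'],cv2.COLOR_RGB2BGR); return f
def D(f): # opencv: approx same model radial k1
    return np.array([f['k1'],0,0,0,0.])
def proj(f,X):
    X=np.atleast_2d(np.array(X,float)); r,_=cv2.Rodrigues(f['R'])
    return cv2.projectPoints(X,r,np.array(f['t']),f['K'],D(f))[0][:,0]
def ray(f,uv):
    p=cv2.undistortPoints(np.array(uv,float).reshape(-1,1,2),f['K'],D(f))[:,0]
    d=np.c_[p,np.ones(len(p))]@f['R']; c=-f['R'].T@f['t']; return c,d
def onz(f,uv,z):
    c,d=ray(f,uv); return c+d*((z-c[2])/d[:,2])[:,None]
def tri(f1,u1,f2,u2):
    c1,d1=ray(f1,u1);c2,d2=ray(f2,u2);out=[]
    for a,b in zip(d1,d2):
        s=np.linalg.lstsq(np.c_[a,-b],c2-c1,rcond=None)[0]
        p,q=c1+s[0]*a,c2+s[1]*b; out.append(np.r_[(p+q)/2,np.linalg.norm(p-q)])
    return np.array(out)
def crop(f,x0,y0,x1,y1,k,name):
    cv2.imwrite('pics/'+name,cv2.resize(f['bgr'][y0:y1,x0:x1],None,fx=k,fy=k,interpolation=cv2.INTER_CUBIC))
E
python3 - <<'E'
from h import *
f=grab('top');g=grab('scene')
crop(f,320,140,500,270,4,'t1.png');crop(f,150,130,310,240,5,'t2.png');crop(g,300,190,460,300,5,'s1.png');crop(g,215,145,375,250,5,'s2.png')
print(onz(f,[(341,203),(361,246),(467,219),(382,176),(358,158),(177,200),(273,176)],0.01).round(3))
E
```

```text
[[ 0.499 -0.233  0.01 ]
 [ 0.345 -0.278  0.01 ]
 [ 0.389 -0.644  0.01 ]
 [ 0.574 -0.386  0.01 ]
 [ 0.649 -0.314  0.01 ]
 [ 0.583  0.318  0.01 ]
 [ 0.624 -0.015  0.01 ]]
```

View pics/t1.png

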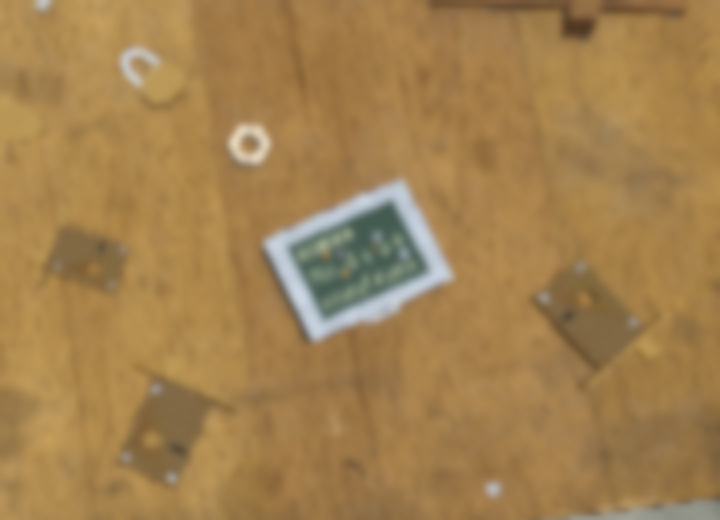

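View pics/t2.png

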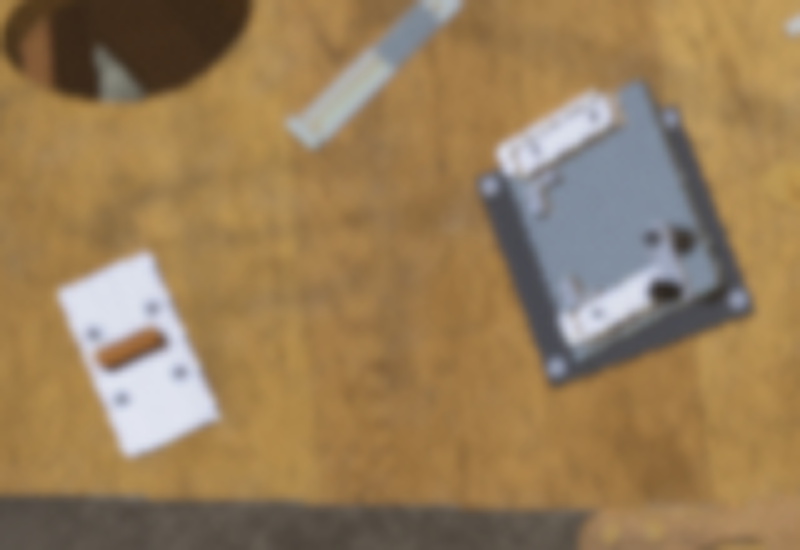

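View pics/s1.png

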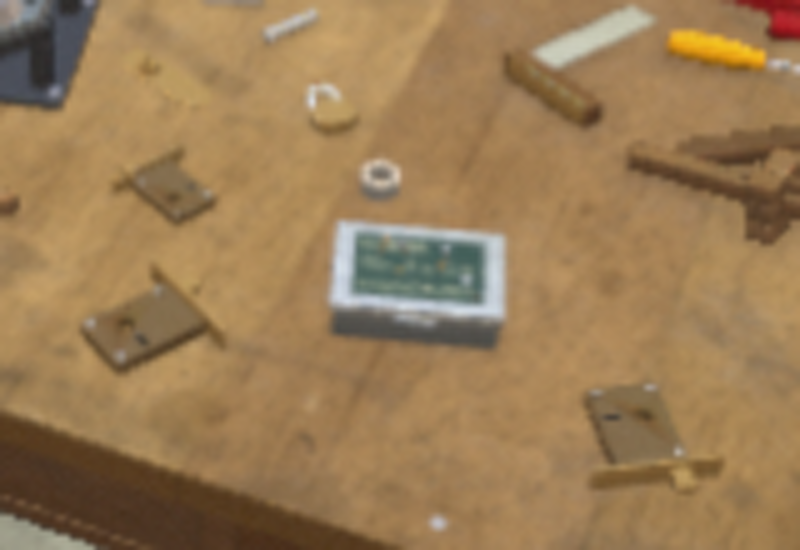

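View pics/s2.png

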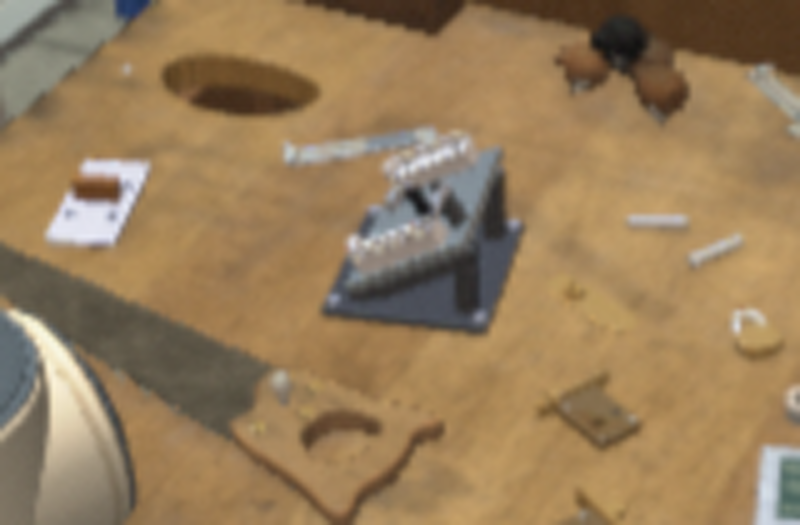

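Run:
```python
from h import *
f=grab('top');g=grab('scene')
a=[cv2.resize(q,(600,360),interpolation=cv2.INTER_CUBIC) for q in (f['bgr'][188:218,316:366],)]
b=cv2.resize(g['bgr'][216:240,318:350],(600,450),interpolation=cv2.INTER_CUBIC)
cv2.imwrite('pics/a1.png',a[0]);cv2.imwrite('pics/a2.png',b)
```

```text
(no output)
```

View pics/a1.png

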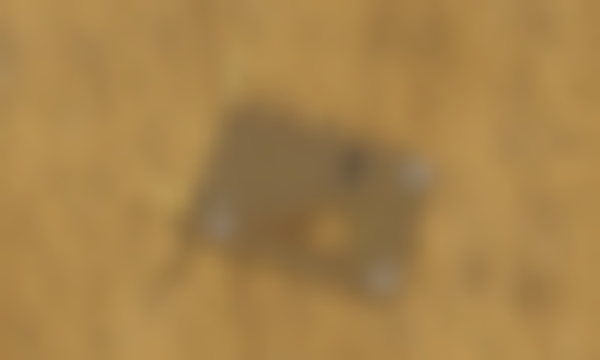

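View pics/a2.png

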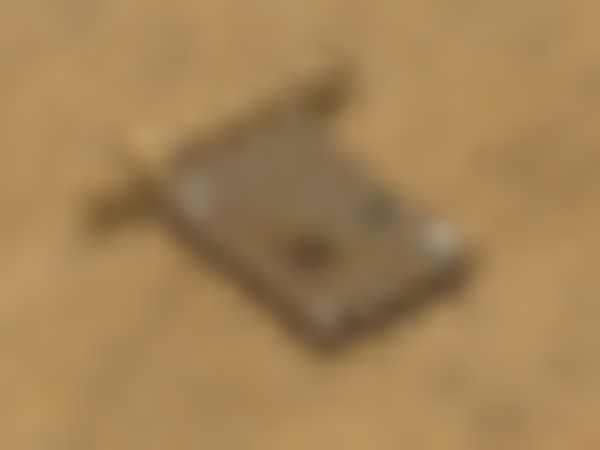

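Run:
```python
from h import *
f=grab('top');g=grab('scene')
c=np.array([(232,100),(430,160),(390,300),(193,237)])/12-.5+[316,188]+.04
P=onz(f,c,.01)[:,:2]; print(P.round(4),np.linalg.norm(P-np.roll(P,-1,0),axis=1).round(4),P.mean(0))
h=cv2.cvtColor(f['bgr'],cv2.COLOR_BGR2HSV)
for u,v in [(340,200),(338,198),(348,200),(330,190),(345,215),(255,200),(262,206),(160,190),(280,170)]: print(u,v,h[v,u],end=' ')
m=((h[...,1]<130)&(h[...,0]<40)).astype(np.uint8);m[:188]=0;m[218:]=0;m[:,:320]=0;m[:,362:]=0
print()
for r in m[188:218,320:362]: print(''.join('.#'[x] for x in r))
b=np.array([(475,180),(553,385),(753,308),(665,100)])/5-.4+[150,130]
B=onz(f,b,.01);print(B.round(4),np.linalg.norm(B-np.roll(B,-1,0),axis=1).round(4),B.mean(0))
p=np.array([(57,292),(150,250),(220,418),(130,460)])/5-.4+[150,130]
Q=onz(f,p,.008);print(Q.round(4),np.linalg.norm(Q-np.roll(Q,-1,0),axis=1).round(4),Q.mean(0))
```

```text
[[ 0.5263 -0.216 ]
 [ 0.5016 -0.2692]
 [ 0.4632 -0.2521]
 [ 0.4885 -0.1996]] [0.0586 0.0421 0.0583 0.0413] [ 0.49489524 -0.23422652]
340 200 [ 18 122 128] 338 198 [ 17 123 133] 348 200 [ 18 135 145] 330 190 [ 18 139 167] 345 215 [ 18 145 171] 255 200 [ 18 142 169] 262 206 [ 15  70 102] 160 190 [ 18 131 169] 280 170 [107  47 158] 
..........................................
..........................................
..........................................
..........................................
..........................................
..........................................
..........................................
..........................................
..........................................
.................#........................
...............#######....................
..............###########.................
..............#############...............
..............##################..........
.............####################.........
.............###################..........
............##########.##.#####...........
............########.......###.......
[... 160 characters left out ...]
.####............
..........................####............
..........................####............
..........................###.............
..........................................
..........................................
..........................................
..........................................
..........................................
[[ 0.6741  0.0786  0.01  ]
 [ 0.523   0.0403  0.01  ]
 [ 0.5583 -0.1009  0.01  ]
 [ 0.7143 -0.0584  0.01  ]] [0.1559 0.1455 0.1617 0.1428] [ 0.61740262 -0.01008344  0.01      ]
[[0.633  0.3698 0.008 ]
 [0.6543 0.3049 0.008 ]
 [0.5306 0.2662 0.008 ]
 [0.5099 0.3282 0.008 ]] [0.0683 0.1296 0.0654 0.1299] [0.58194726 0.31727774 0.008     ]
```

```bash
cat > seg.py <<'E'
from h import *
def up(f,x0,y0,x1,y1,k=8): 
    return cv2.resize(f['bgr'][y0:y1,x0:x1],None,fx=k,fy=k,interpolation=cv2.INTER_CUBIC)
def quad(m,x0,y0,k=8,eps=None):
    cs=cv2.findContours(m.astype(np.uint8),cv2.RETR_EXTERNAL,cv2.CHAIN_APPROX_NONE)[0]
    c=max(cs,key=cv2.contourArea); r=cv2.minAreaRect(c)
    return c,(cv2.boxPoints(r)+.5)/k-.5+[x0,y0]
E
python3 - <<'E'
from seg import *
f=grab('top');g=grab('scene')
print('cams',-f['R'].T@f['t'],-g['R'].T@g['t'])
U=up(f,320,190,362,216);L=U.astype(float)@[.1,.3,.6]
print(np.percentile(L,[5,20,40,60,80]))
t,m=cv2.threshold(L.astype(np.uint8),0,1,cv2.THRESH_BINARY_INV+cv2.THRESH_OTSU);print(t)
m=cv2.morphologyEx(cv2.morphologyEx(m,cv2.MORPH_CLOSE,np.ones((25,25))),cv2.MORPH_OPEN,np.ones((41,41)))
c,b=quad(m,320,190)
P=onz(f,b,.01)[:,:2];print(P.round(4),np.linalg.norm(P-np.roll(P,-1,0),axis=1),P.mean(0))
V=U.copy();cv2.drawContours(V,[c],-1,(0,255,0),1)
# plate
U2=up(f,155,172,200,228);h=cv2.cvtColor(U2,cv2.COLOR_BGR2HSV);m=((h[...,1]<75)&(h[...,2]>150)).astype(np.uint8)
m=cv2.morphologyEx(m,cv2.MORPH_CLOSE,np.ones((81,81)))
c2,b2=quad(m,155,172);Q=onz(f,b2,.008)[:,:2];print(Q.round(4),np.linalg.norm(Q-np.roll(Q,-1,0),axis=1),Q.mean(0))
cv2.drawContours(U2,[c2],-1,(0,255,0),1)
cv2.imwrite('pics/l1.png',V);cv2.imwrite('pics/p1.png',U2)
# scene plate
crop(g,215,170,255,200,15,'sp.png'); crop(g,275,165,325,215,12,'sj.png'); crop(f,240,140,305,212,8,'tj.png')
E
```

```text
cams [ 0.20205637 -0.12543372  1.47441492] [-0.68418604 -0.75618101  1.13814051]
[115.3 130.  147.5 152.  154.9]
135.0
[[ 0.4805 -0.1948]
 [ 0.529  -0.2109]
 [ 0.508  -0.2729]
 [ 0.4598 -0.2563]] [0.05105318 0.06541598 0.05094641 0.06497605] [ 0.49432002 -0.23372211]
[[0.6372 0.3745]
 [0.6584 0.3036]
 [0.5277 0.2621]
 [0.5074 0.3321]] [0.07400353 0.13718248 0.07282387 0.13657786] [0.58267466 0.31804529]
```

View pics/l1.png

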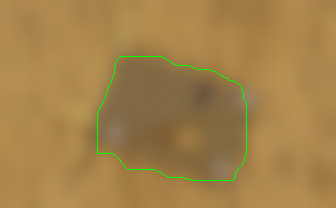

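View pics/p1.png

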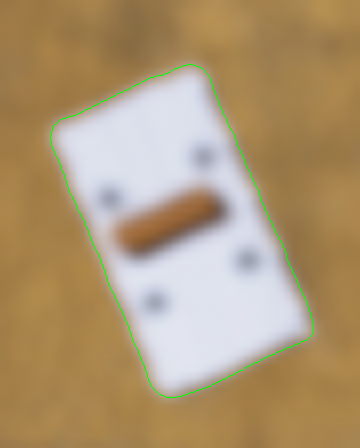

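View pics/sj.png

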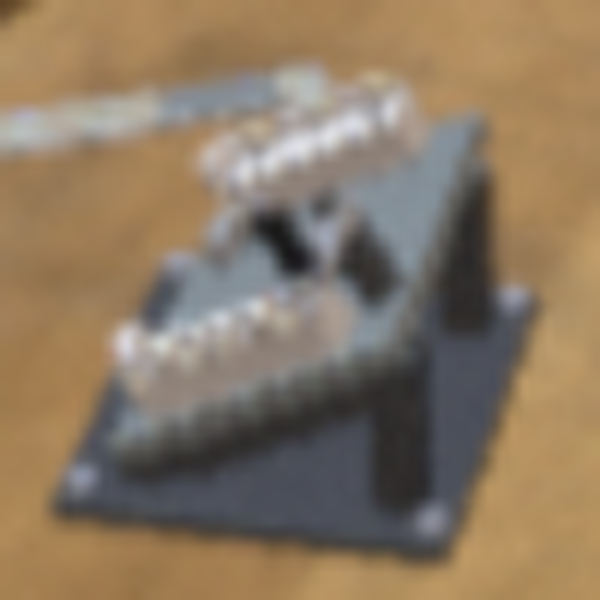

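View pics/tj.png

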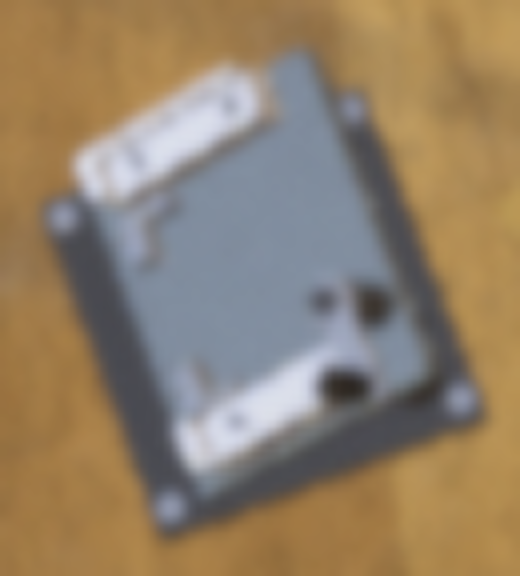

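```bash
cat > jig.py <<'E'
from h import *
def setup(cx,cy,th):  # th: world yaw of jig x (uphill)
    Rj=cv2.Rodrigues(np.array([0,0,th]))[0]; Ry=cv2.Rodrigues(np.array([0,-np.pi/6,0]))[0]
    return np.array([cx,cy,.065]),Rj@Ry,Rj
def bed(S,p): return S[0]+np.atleast_2d(p)/1000@S[1].T
E
python3 - <<'E'
from jig import *
f=grab('top');g=grab('scene')
b=np.array([(63,218),(170,508),(462,400),(352,108)])/8-.44+[240,140]
B=onz(f,b,.012);print(B.round(4),B[:,:2].mean(0),np.linalg.norm(B-np.roll(B,-1,0),axis=1))
# scene bolts: near-left(80,478) near-right (430,515), far right(515,297), far left (178,262)
b2=np.array([(178,262),(80,478),(430,515),(515,297)])/12-.46+[275,165]
B2=onz(g,b2,.012);print(B2.round(4),B2[:,:2].mean(0),np.linalg.norm(B2-np.roll(B2,-1,0),axis=1)); print(tri(f,b,g,b2).round(4))
for Bx in(B,B2):
    up_=Bx[2]+Bx[3]-Bx[0]-Bx[1]; lf=Bx[0]+Bx[3]-Bx[1]-Bx[2]
    print('yaw',np.arctan2(up_[1],up_[0]),np.arctan2(lf[1],lf[0])-np.pi/2)
E
```

```text
[[ 0.6678  0.069   0.012 ]
 [ 0.5345  0.0368  0.012 ]
 [ 0.5648 -0.0918  0.012 ]
 [ 0.7006 -0.0603  0.012 ]] [ 0.61692833 -0.01158568] [0.13722231 0.13209404 0.13942176 0.13347393]
[[ 0.6711  0.0698  0.012 ]
 [ 0.5373  0.0372  0.012 ]
 [ 0.5703 -0.0894  0.012 ]
 [ 0.7034 -0.0592  0.012 ]] [ 0.6205102  -0.01039497] [0.13771035 0.13074651 0.13645553 0.13303762]
[[ 6.672e-01  6.820e-02  1.490e-02  1.200e-03]
 [ 5.343e-01  3.600e-02  1.450e-02  1.300e-03]
 [ 5.637e-01 -9.230e-02  1.760e-02  9.000e-04]
 [ 6.999e-01 -6.070e-02  1.470e-02  5.000e-04]]
yaw -1.3306751103259526 -1.3382256929605638
yaw -1.321059061629822 -1.3396696791030929
```

```bash
cat > ov.py <<'E'
from jig import *
import sys
def overlay(name,S,f,x0,y0,x1,y1,k,lockS=None,a=None):
    I=cv2.resize(f['bgr'][y0:y1,x0:x1],None,fx=k,fy=k,interpolation=cv2.INTER_CUBIC)
    def L(P,col):
        q=((proj(f,P)-[x0,y0]+.5)*k*16).astype(int); cv2.polylines(I,[q.reshape(-1,1,2)],True,col,1,cv2.LINE_AA,4)
    r=lambda xa,xb,ya,yb,z:[(xa,ya,z),(xb,ya,z),(xb,yb,z),(xa,yb,z)]
    L(bed(S,r(-61,61,-75,75,0)),(0,255,0))
    for s in(1,-1):
        L(bed(S,r(-41,43,s*50,s*72,20)),(0,0,255)); L(bed(S,r(-34,-39,s*24,s*46,12)),(255,0,255))
    L(np.array([S[0]*[1,1,0]+S[2]@np.array([x,y,.01]) for x,y in((-.075,-.08),(.075,-.08),(.075,.08),(-.075,.08))]),(255,255,0))
    if a is not None:
        kx,ky=52-38*np.cos(a),-40-38*np.sin(a); t=np.linspace(0,6.28,20)
        for z in(38,64): L(bed(S,np.c_[kx+7*np.cos(t),ky+7*np.sin(t),0*t+z]),(0,255,255))
        L(bed(S,np.c_[52+5*np.cos(t),-40+5*np.sin(t),0*t+38]),(255,255,255))
    cv2.imwrite('pics/'+name,I)
E
python3 - <<'E'
from ov import *
f=grab('top');g=grab('scene');S=setup(.618,-.0115,-1.333)
overlay('o1.png',S,f,240,140,305,212,8,a=.0);overlay('o2.png',S,g,275,165,325,215,12,a=.0)
E
```

```text
(no output)
```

View pics/o1.png

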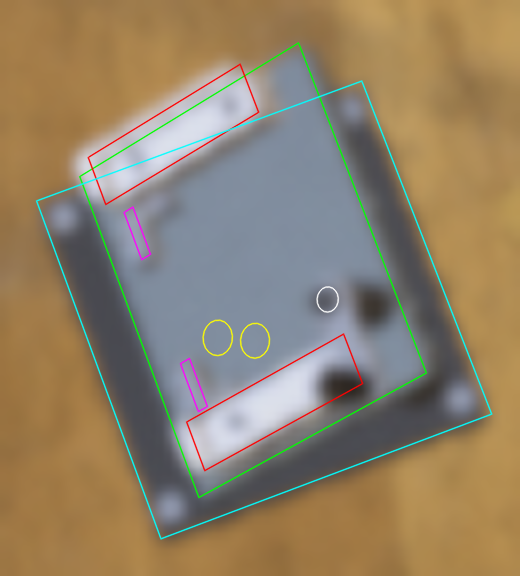

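View pics/o2.png

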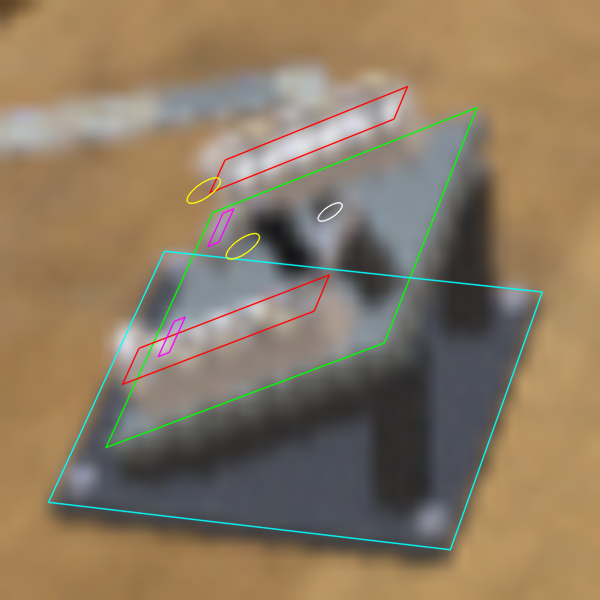

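Run:
```python
from ov import *
f=grab('top');g=grab('scene');S=setup(.618,-.0115,-1.333)
print(tri(f,[np.array([345,385])/8-.44+[240,140]],g,[np.array([280,240])/12-.46+[275,165]]))
for a in(1.2,1.57):print(a,bed(S,(52-38*np.cos(a),-40-38*np.sin(a),51)))
overlay('o1b.png',S,f,240,140,305,212,8,a=1.2);overlay('o2b.png',S,g,275,165,325,215,12,a=1.2)
```

```text
[[ 0.54500704 -0.049556    0.13861722  0.00149079]]
1.2 [[ 0.54649708 -0.03665985  0.1282825 ]]
1.57 [[ 0.5467901  -0.04883197  0.13515217]]
```

View pics/o1b.png

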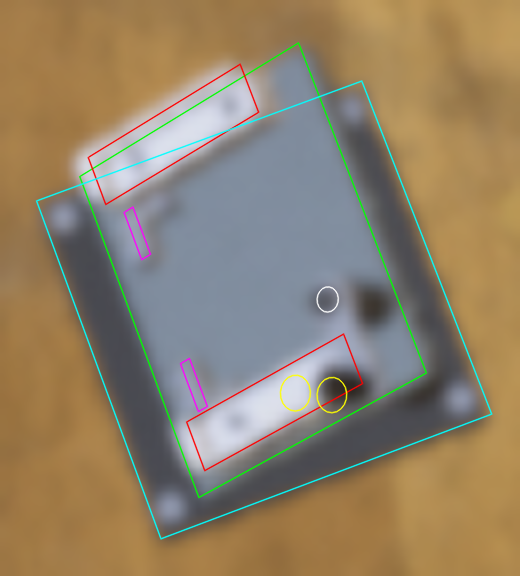

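View pics/o2b.png

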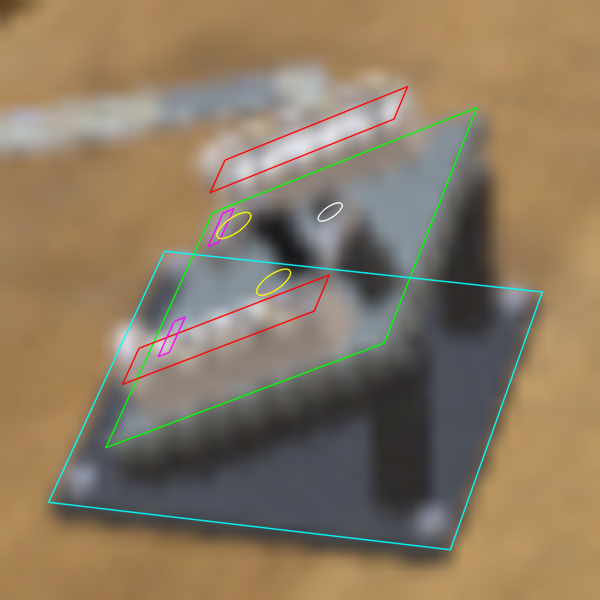

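Run:
```python
from jig import *
g=grab('scene');f=grab('top')
c=np.array([(168,185),(322,335),(470,250),(312,115)])/18.75-.47+[318,216]
P=onz(g,c,.01)[:,:2];print(P.round(4),P.mean(0),np.linalg.norm(P-np.roll(P,-1,0),axis=1))
for i,j in((0,1),(3,2)): d=P[j]-P[i];print(np.arctan2(d[1],d[0]))
# wood grip centre of drill plate both views, top z=.034
crop(g,218,170,252,200,20,'sp.png');crop(f,155,172,200,228,10,'tp.png')
```

```text
[[ 0.4935 -0.2016]
 [ 0.4626 -0.2522]
 [ 0.5009 -0.2703]
 [ 0.5281 -0.2208]] [ 0.49626355 -0.23621323] [0.0592759  0.04236228 0.05647367 0.03951095]
-2.1194330695453005
-2.0726202909901996
```

View pics/sp.png

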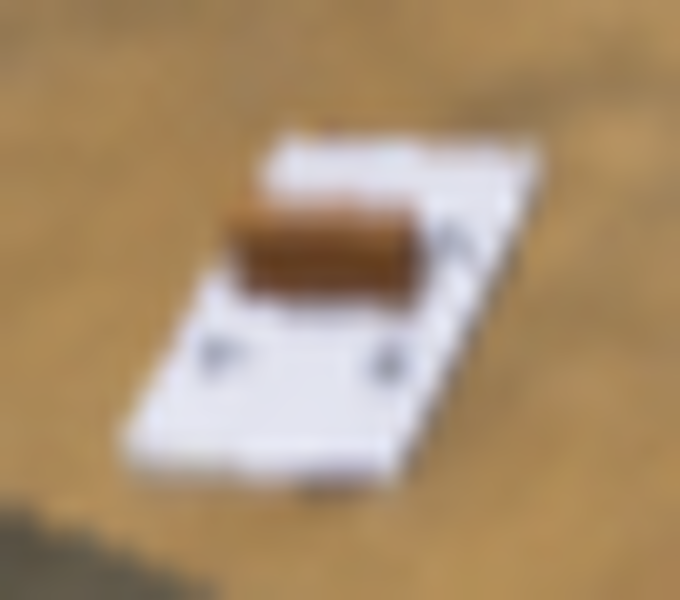

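{"method": "drive_tool", "body": {
  "targets": [
    [0.36,-0.98,0,0,0,-0.36,-1],
    [0.36,-0.98,0,0,0,-0.36,-1],
    [0.36,-0.98,0,0,0,-0.36,-1],
    [0.36,-0.98,0,0,0,-0.36,-1],
    [0.36,-0.98,0,0,0,-0.36,-1],
    [0.36,-0.98,0,0,0,-0.36,-1],
    [0.36,-0.98,0,0,0,-0.36,-1],
    [0.36,-0.98,0,0,0,-0.36,-1]
  ],
  "newtons": 40
}}

```text
t: 1.9
eef_pos: [0.2598, 0.3995, 0.2314]
orientation: [0.0, 0.347, 0.938, 0.0]
ft_force: [0.7, -0.2, -0.2]
width: 0.085
```

{"method": "drive_tool", "body": {
  "targets": [
    [0.36,-0.98,0,0,0,-0.36,-1],
    [0.36,-0.98,0,0,0,-0.36,-1],
    [0.36,-0.98,0,0,0,-0.36,-1],
    [0.36,-0.98,0,0,0,-0.36,-1],
    [0.36,-0.98,0,0,0,-0.36,-1],
    [0.36,-0.98,0,0,0,-0.36,-1],
    [0.36,-0.98,0,0,0,-0.36,-1],
    [0.36,-0.98,0,0,0,-0.36,-1]
  ]
}}

```text
t: 2.9
eef_pos: [0.3319, 0.2034, 0.2315]
orientation: [0.0, 0.527, 0.85, 0.0]
ft_force: [0.2, 0.1, 0.2]
width: 0.0854
```

{"method": "drive_tool", "body": {
  "targets": [
    [0.36,-0.98,0,0,0,-0.36,-1],
    [0.36,-0.98,0,0,0,-0.36,-1],
    [0.36,-0.98,0,0,0,-0.36,-1],
    [0.36,-0.98,0,0,0,-0.36,-1],
    [0.36,-0.98,0,0,0,-0.36,-1],
    [0.36,-0.98,0,0,0,-0.36,-1],
    [0.36,-0.98,0,0,0,-0.36,-1],
    [0.36,-0.98,0,0,0,-0.36,-1]
  ]
}}

```text
t: 3.9
eef_pos: [0.4039, 0.0073, 0.2314]
orientation: [0.0, 0.686, 0.727, 0.0]
ft_force: [0.1, 0.6, 0.4]
width: 0.0857
```

{"method": "drive_tool", "body": {
  "targets": [
    [0.36,-0.98,0,0,0,-0.36,-0.6],
    [0.36,-0.98,0,0,0,-0.36,-0.6],
    [0.36,-0.98,-0.4,0,0,-0.36,-0.6],
    [0.36,-0.98,-0.5,0,0,-0.36,-0.6],
    [0.36,-0.98,-0.5,0,0,-0.36,-0.6],
    [0.36,-0.98,-0.5,0,0,-0.36,-0.6],
    [0.36,-0.98,-0.5,0,0,-0.36,-0.6],
    [0.36,-0.98,-0.5,0,0,-0.36,-0.6]
  ]
}}

```text
t: 4.9
eef_pos: [0.4759, -0.1887, 0.1585]
orientation: [0.0, 0.818, 0.576, 0.0]
ft_force: [0.1, -0.9, -0.4]
width: 0.0685
```

{"method": "drive_tool", "body": {
  "targets": [
    [0.4,-0.95,-0.8,0,0,-0.4,-0.45],
    [0.38,-0.9,-0.8,0,0,-0.37,-0.45],
    [0,0,-0.8,0,0,0,-0.45],
    [0,0,-0.8,0,0,0,-0.45],
    [0,0,0,0,0,0,-0.45]
  ]
}}

```text
t: 5.52
eef_pos: [0.4944, -0.2337, 0.0778]
orientation: [-0.001, 0.847, 0.531, -0.001]
ft_force: [0.8, -0.3, 0.7]
width: 0.0618
```

Run:
```python
from jig import *
s=robot.state();print(s['eef_pos'],s['orientation'],s['width'],s['ft_force'])
f=grab('top');g=grab('scene')
a=cv2.resize(f['bgr'][180:225,310:370],(800,600),interpolation=cv2.INTER_CUBIC);b=cv2.resize(g['bgr'][195:255,300:380],(800,600),interpolation=cv2.INTER_CUBIC)
cv2.imwrite('pics/b1.png',a);cv2.imwrite('pics/b2.png',b)
```

```text
[ 0.49439991 -0.23372393  0.07780247] [-1.05574962e-03  8.47065769e-01  5.31486774e-01 -5.26654681e-04] 0.06175727515848429 [ 0.79086373 -0.31893632  0.65921057]
```

View pics/b1.png

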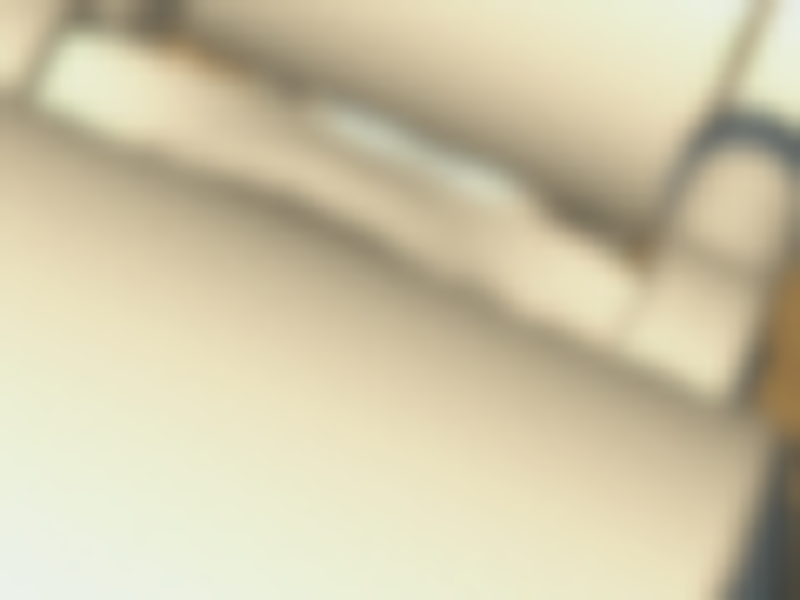

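View pics/b2.png

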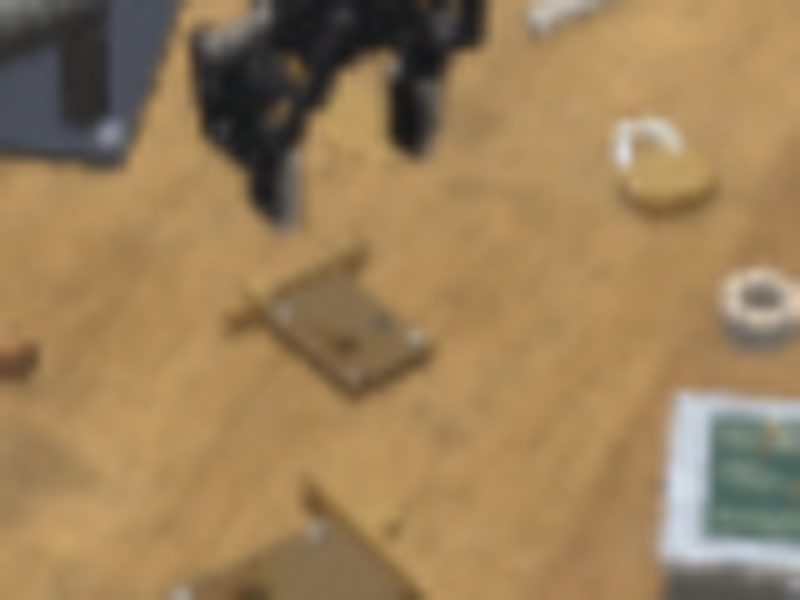

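{"method": "drive_tool", "body": {
  "targets": [
    [0.04,-0.05,-0.9,0,0,0,-0.45],
    [0,0,-0.9,0,0,0,-0.45],
    [0,0,-0.7,0,0,0,-0.45],
    [0,0,-0.3,0,0,0,-0.45],
    [0,0,-0.2,0,0,0,-0.45],
    [0,0,0,0,0,0,-0.45]
  ]
}}

```text
t: 6.38
eef_pos: [0.4963, -0.2354, 0.0042]
orientation: [0.0, 0.847, 0.532, 0.0]
ft_force: [-0.2, 1.7, -1.0]
width: 0.0616
```

Run:
```python
from jig import *
g=grab('scene')
b=cv2.resize(g['bgr'][205:250,305:365],(800,600),interpolation=cv2.INTER_CUBIC)
cv2.imwrite('pics/b3.png',b)
```

```text
(no output)
```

View pics/b3.png

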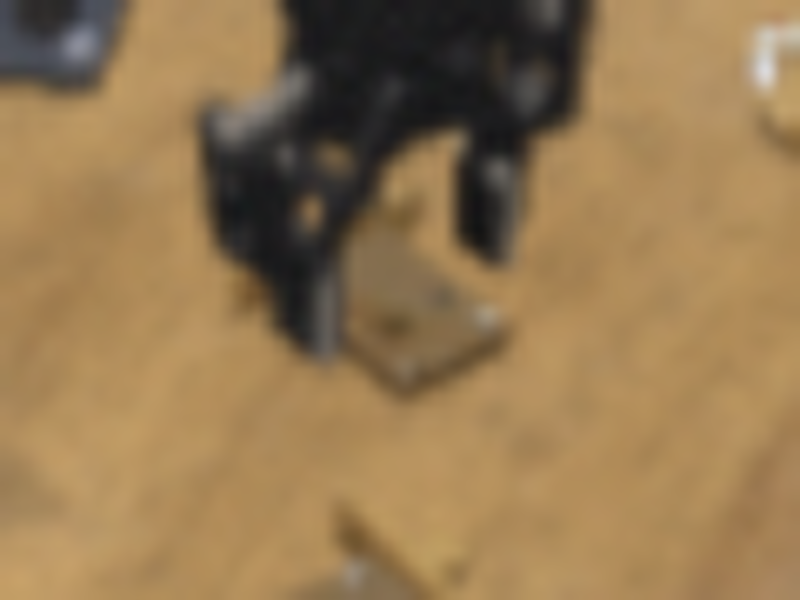

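{"method": "drive_tool", "body": {
  "targets": [
    [0,0,-0.16,0,0,0,-0.3],
    [0,0,0,0,0,0,-0.1],
    [0,0,0,0,0,0,0.1],
    [0,0,0,0,0,0,0.3],
    [0,0,0,0,0,0,0.3],
    [0,0,0,0,0,0,0.3]
  ]
}}

```text
t: 7.18
eef_pos: [0.4961, -0.2353, 0.0]
orientation: [0.0, 0.847, 0.532, 0.0]
ft_force: [-1.4, -0.7, 6.0]
width: 0.0409
```

{"method": "drive_tool", "body": {
  "targets": [
    [0,0,0.3,0,0,0,0.3],
    [0,0,0.9,0,0,0,0.3],
    [0,0,1,0,0,0,0.3],
    [0,0,1,0,0,0,0.3],
    [0,0,1,0,0,0,0.3],
    [0,0,1,0,0,0,0.3],
    [0,0,1,0,0,0,0.3],
    [0,0,1,0,0,0,0.3]
  ]
}}

```text
t: 8.18
eef_pos: [0.4958, -0.2352, 0.181]
orientation: [0.0, 0.847, 0.532, -0.0]
ft_force: [0.7, -0.2, -0.8]
width: 0.0411
```

Run:
```python
from jig import *
g=grab('scene');p=proj(g,[robot.state()['eef_pos']])[0];print(p)
u,v=p.astype(int)
b=cv2.resize(g['bgr'][v-30:v+30,u-40:u+40],(800,600),interpolation=cv2.INTER_CUBIC)
cv2.imwrite('pics/b4.png',b)
```

```text
[334.58778638 192.88768688]
```

View pics/b4.png

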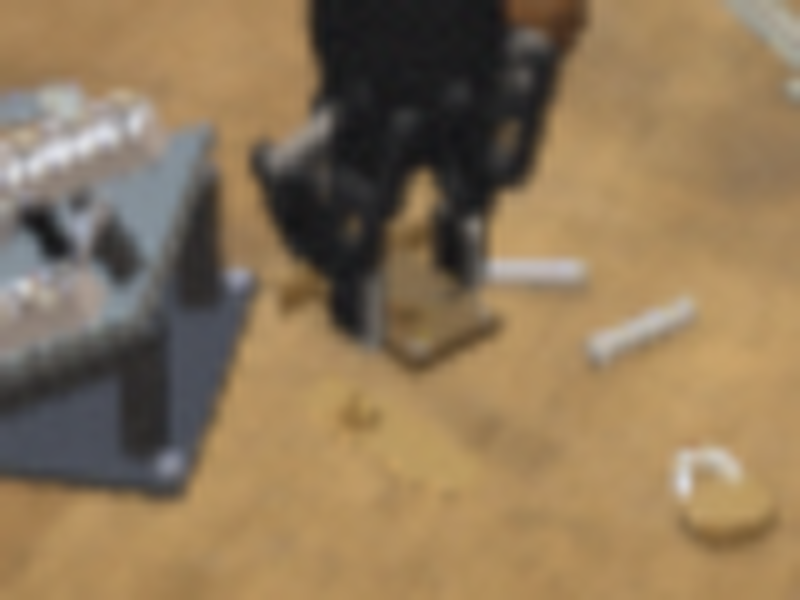

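Run:
```python
from jig import *
g=grab('scene')
c=np.array([(418,352),(497,317)])/10-.45+[294,162]
P=onz(g,c,.191);print(P,np.linalg.norm(P[0]-P[1]))
t=robot.state()['eef_pos'];yj=2*np.arctan2(.532,.847)-np.pi/2;print(yj)
ydir=np.array([np.cos(yj-np.pi/2),np.sin(yj-np.pi/2)]);xdir=np.array([np.cos(yj),np.sin(yj)])
d=P[:,:2]-t[:2];print(d@ydir,d@xdir)
```

```text
[[ 0.46720461 -0.25217939  0.191     ]
 [ 0.49962444 -0.27062994  0.191     ]] 0.03730239642550434
-0.4491466648806519
[0.02763534 0.03017933] [-0.01982886  0.01738669]
```

```bash
cat > tgt.py <<'E'
from jig import *
from scipy.spatial.transform import Rotation as Ro
S=setup(.618,-.0115,-1.333)
def now():
    s=robot.state();q=s['orientation'];return np.array(s['eef_pos']),Ro.from_quat([q[1],q[2],q[3],q[0]]),s
def RT(S,yawb=0):
    B=S[1]@cv2.Rodrigues(np.array([0,0,yawb]))[0]; return Ro.from_matrix(np.c_[-B[:,0],B[:,1],-B[:,2]])
def delta(b,S=S,yawb=0):
    p,R,s=now();T=bed(S,b)[0]
    print('target',T.round(4),'shift u',((T-p)/.025).round(3),'rotvec u',np.degrees((RT(S,yawb)*R.inv()).as_rotvec()/8).round(3))
def here(S=S):
    p,R,s=now();print('bed pos mm',((p-S[0])@S[1]*1000).round(2),'rot err deg',np.degrees((RT(S)*R.inv()).as_rotvec()@S[1]).round(2),'F bed',(np.array(s['ft_force'])@S[1]).round(2),'w',round(s['width'],4),'t',s['t'])
E
python3 -c "
from tgt import *
delta((22,0,60));print(S[1])
for n in(1,-1):print((S[1][:,0]*n/2.5*.1*10).round(3))"
```

```text
Traceback (most recent call last):
  File "tgt.py", line 10, in delta
    print('target',T.round(4),'shift u',((T-p)/.025).round(3),'rotvec u',np.degrees((RT(S,yawb)*R.inv()).as_rotvec()/8).round(3))
                                                                                     ~~^^^^^^^^
  File "tgt.py", line 7, in RT
    B=S[1]@cv2.Rodrigues(np.array([0,0,yawb]))[0]; return Ro.from_matrix(np.c_[-B[:,0],B[:,1],-B[:,2]])
           ~~~~~~~~~~~~~^^^^^^^^^^^^^^^^^^^^^^
cv2.error: OpenCV(4.12.0) /io/opencv/modules/calib3d/src/calibration_base.cpp:151: error: (-210:Unsupported format or combination of formats) The matrices must have 32f or 64f data type in function 'Rodrigues'
```

```bash
sed -i 's/\[0,0,yawb\]/[0,0,float(yawb)]/' tgt.py
python3 -c "
from tgt import *
delta((22,0,60));print(S[1].round(4))"
```

```text
target [ 0.6154 -0.0009  0.128 ] shift u [ 4.734  9.401 -2.178] rotvec u [-3.795  0.434  4.803]
[[ 0.204   0.9719 -0.1178]
 [-0.8417  0.2356  0.4859]
 [ 0.5     0.      0.866 ]]
```

{"method": "drive_tool", "body": {
  "targets": [
    [0.39,0.78,0.25,-0.32,0.04,0.4,0.3],
    [0.39,0.78,0.25,-0.32,0.04,0.4,0.3],
    [0.39,0.78,0.25,-0.32,0.04,0.4,0.3],
    [0.39,0.78,0.25,-0.32,0.04,0.4,0.3],
    [0.39,0.78,0,-0.32,0.04,0.4,0.3],
    [0.39,0.78,0,-0.32,0.04,0.4,0.3],
    [0.39,0.78,0,-0.32,0.04,0.4,0.3],
    [0.39,0.78,0,-0.32,0.04,0.4,0.3]
  ]
}}

```text
t: 9.28
eef_pos: [0.574, -0.0785, 0.2041]
orientation: [0.138, 0.694, 0.697, -0.113]
ft_force: [-0.3, -0.5, -0.9]
width: 0.0409
```

{"method": "drive_tool", "body": {
  "targets": [
    [0.39,0.78,0,-0.32,0.04,0.4,0.3],
    [0.39,0.78,0,-0.32,0.04,0.4,0.3],
    [0.39,0.78,0,-0.32,0.04,0.4,0.3],
    [0.39,0.78,0,-0.3,0.04,0.4,0.3],
    [0,0,-0.7,0,0,0,0.3],
    [0,0,0,0,0,0,0.3]
  ]
}}

```text
t: 10.02
eef_pos: [0.6117, -0.0017, 0.1853]
orientation: [0.201, 0.597, 0.759, -0.166]
ft_force: [0.1, 0.2, -1.0]
width: 0.0409
```

Run:
```python
from tgt import *
here();delta((22,0,20))
f=grab('top');g=grab('scene')
cv2.imwrite('pics/c1.png',cv2.resize(f['bgr'][130:220,230:330],(800,720),interpolation=cv2.INTER_CUBIC)[:600]);
cv2.imwrite('pics/c2.png',cv2.resize(g['bgr'][150:220,265:345],None,fx=8,fy=8,interpolation=cv2.INTER_CUBIC))
```

```text
bed pos mm [ 50.58  -3.77 109.68] rot err deg [ 0.71  0.15 -0.13] F bed [-0.63  0.1  -0.79] w 0.0409 t 10.025
target [ 0.6201 -0.0203  0.0933] shift u [ 0.336 -0.745 -3.678] rotvec u [ 0.039 -0.078  0.03 ]
```

View pics/c1.png

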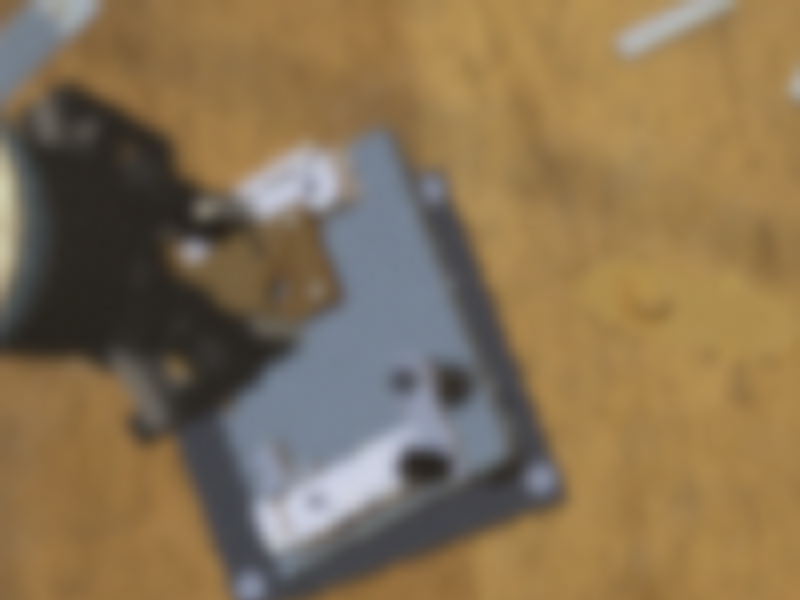

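View pics/c2.png

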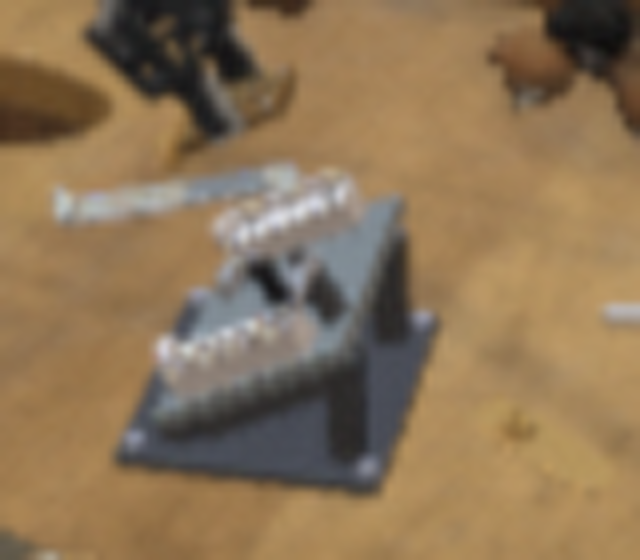

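{"method": "drive_tool", "body": {
  "targets": [
    [0.08,-0.2,-0.9,0.04,-0.08,0.03,0.3],
    [0.08,-0.2,-0.9,0,0,0,0.3],
    [0.08,-0.2,-0.9,0,0,0,0.3],
    [0.05,-0.1,-0.7,0,0,0,0.3],
    [0,0,0,0,0,0,0.3]
  ]
}}

```text
t: 10.75
eef_pos: [0.6198, -0.0194, 0.1015]
orientation: [0.204, 0.597, 0.759, -0.159]
ft_force: [-0.0, 0.0, -1.1]
width: 0.0408
```

Run:
```python
from tgt import *
here();delta((22,0,10))
f=grab('top');g=grab('scene')
cv2.imwrite('pics/d1.png',cv2.resize(f['bgr'][140:212,240:310],None,fx=8,fy=8,interpolation=cv2.INTER_CUBIC));
cv2.imwrite('pics/d2.png',cv2.resize(g['bgr'][160:220,270:330],None,fx=10,fy=10,interpolation=cv2.INTER_CUBIC))
```

```text
bed pos mm [25.26 -0.13 27.54] rot err deg [-0.1   0.03  0.08] F bed [-0.57 -0.04 -0.95] w 0.0408 t 10.75
target [ 0.6213 -0.0252  0.0847] shift u [ 0.061 -0.23  -0.673] rotvec u [0.    0.016 0.003]
```

View pics/d1.png

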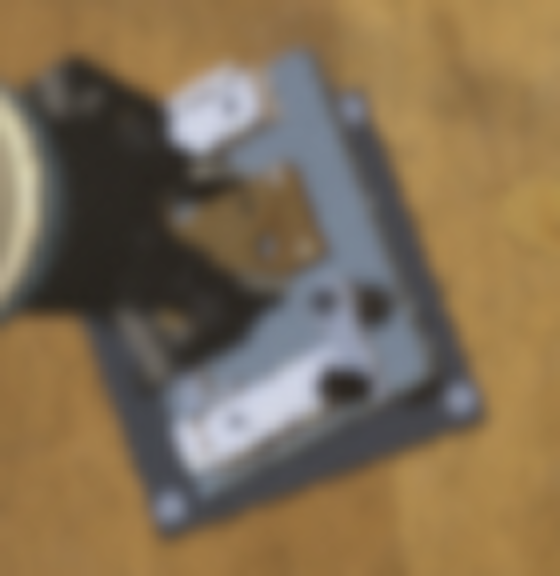

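View pics/d2.png

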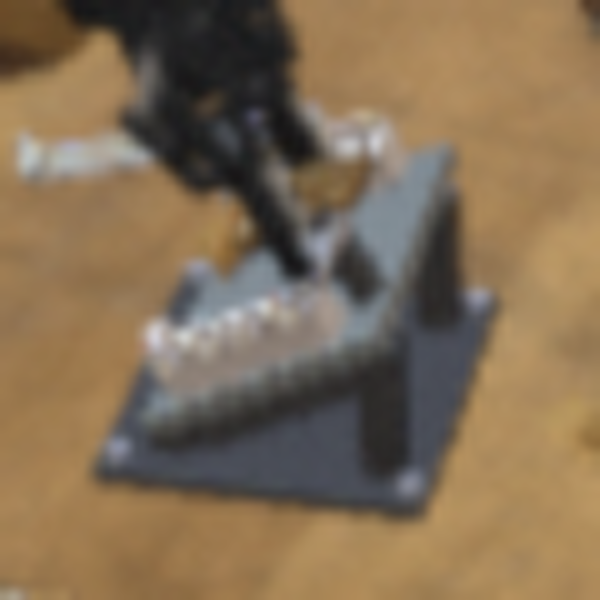

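Run:
```python
from tgt import *
f=grab('top')
def onbed(f,uv,z):
    c,d=ray(f,uv);n=S[1][:,2];o=bed(S,(0,0,z))[0]
    P=c+d*(((o-c)@n)/(d@n))[:,None];return ((P-S[0])@S[1]*1000).round(1)
tj=lambda a:np.array(a)/8-.44+[240,140]
print('lock rear corners',onbed(f,tj([(297,163),(330,252)]),37.5))
print('near rail inner top',onbed(f,tj([(195,425),(345,336)]),20),'far inner',onbed(f,tj([(255,122)]),20))
print('bed uphill corners',onbed(f,tj([(310,47),(435,375)]),0))
```

```text
lock rear corners [[ 61.2  15.6  37.5]
 [ 60.7 -23.7  37.5]]
near rail inner top [[-37.5 -53.4  20. ]
 [ 43.5 -51.5  20. ]] far inner [[40.1 46.6 20. ]]
bed uphill corners [[ 65.5  70.3  -0. ]
 [ 64.6 -78.   -0. ]]
```

{"method": "drive_tool", "body": {
  "targets": [
    [0.03,-0.12,-0.34,0,0,0,0.3],
    [0.03,-0.11,-0.33,0,0,0,0.3],
    [0.02,-0.09,-0.16,0,0,0,0.3],
    [0.02,-0.08,-0.14,0,0,0,0.3],
    [0,0,0,0,0,0,0.3]
  ]
}}

```text
t: 11.52
eef_pos: [0.6227, -0.029, 0.0777]
orientation: [0.205, 0.597, 0.759, -0.159]
ft_force: [-0.3, -0.3, -1.0]
width: 0.0407
```

Run:
```python
from tgt import *
here();delta((22,0,0))
```

```text
bed pos mm [22.06  0.48  1.99] rot err deg [-0.18  0.04  0.08] F bed [-0.35 -0.36 -0.97] w 0.0407 t 11.525
target [ 0.6225 -0.03    0.076 ] shift u [-0.01  -0.041 -0.07 ] rotvec u [-0.001  0.025 -0.003]
```

{"method": "drive_tool", "body": {
  "targets": [
    [0,-0.02,-0.035,0,0,0,0.3],
    [0,-0.02,-0.035,0,0,0,0.3],
    [0,0,0,0,0,0,0.3]
  ]
}}

```text
t: 11.9
eef_pos: [0.6228, -0.0298, 0.0763]
orientation: [0.205, 0.597, 0.759, -0.159]
ft_force: [-0.1, 0.6, -1.0]
width: 0.0409
```

```bash
python3 -c "
from tgt import *
here()"
```

```text
bed pos mm [22.03  0.39  0.35] rot err deg [-0.21  0.04  0.08] F bed [-0.98  0.06 -0.59] w 0.0409 t 11.9
```

{"method": "drive_tool", "body": {
  "targets": [
    [0,-0.02,-0.035,0,0,0,0.3],
    [0,0,0,0,0,0,0.3],
    [0,-0.02,-0.035,0,0,0,0.3],
    [0,0,0,0,0,0,0.3]
  ]
}}

```text
t: 12.4
eef_pos: [0.6229, -0.0299, 0.0761]
orientation: [0.206, 0.597, 0.759, -0.158]
ft_force: [-10.5, 15.4, 26.3]
width: 0.0406
```

```bash
python3 -c "
from tgt import *
here()"
```

```text
bed pos mm [22.08  0.47  0.09] rot err deg [-0.3   0.06  0.1 ] F bed [-1.95 -6.54 31.51] w 0.0406 t 12.4
```

{"method": "drive_tool", "body": {
  "targets": [
    [0,0.025,0.045,0,0,0,0.3],
    [-0.05,0.2,-0.12,0,0,0,0.3],
    [-0.05,0.2,-0.12,0,0,0,0.3],
    [-0.025,0.1,-0.06,0,0,0,0.3],
    [0,0,0,0,0,0,0.3]
  ]
}}

```text
t: 13.02
eef_pos: [0.6203, -0.0173, 0.0688]
orientation: [0.206, 0.597, 0.759, -0.158]
ft_force: [-1.4, 5.0, 11.7]
width: 0.0408
```

```bash
python3 -c "
from tgt import *
here()"
```

```text
bed pos mm [7.2  0.93 0.18] rot err deg [-0.3   0.08  0.09] F bed [ 1.38 -0.22 12.7 ] w 0.0408 t 13.025
```

{"method": "drive_tool", "body": {
  "targets": [
    [-0.035,0.07,-0.035,0,0,0,0.3],
    [-0.015,0.067,-0.04,0,0,0,0.3],
    [0,0,0,0,0,0,0.3]
  ]
}}

```text
t: 13.4
eef_pos: [0.619, -0.014, 0.0668]
orientation: [0.206, 0.597, 0.759, -0.158]
ft_force: [-1.1, 2.4, 9.5]
width: 0.0409
```

```bash
python3 -c "
from tgt import *
here()"
```

```text
bed pos mm [3.21 0.4  0.2 ] rot err deg [-0.28  0.08  0.09] F bed [ 2.54 -0.5   9.54] w 0.0409 t 13.4
```

{"method": "drive_tool", "body": {
  "targets": [
    [-0.01,0.035,-0.02,0,0,0,0.3],
    [-0.01,0.035,-0.02,0,0,0,0.3],
    [0,0,0,0,0,0,0.3]
  ]
}}

```text
t: 13.78
eef_pos: [0.6185, -0.0124, 0.0658]
orientation: [0.206, 0.597, 0.759, -0.158]
ft_force: [-0.8, 1.7, 9.7]
width: 0.0406
```

```bash
python3 -c "
from tgt import *
here()"
```

```text
bed pos mm [1.24 0.28 0.22] rot err deg [-0.27  0.08  0.1 ] F bed [ 3.25 -0.38  9.38] w 0.0406 t 13.775
```

{"method": "drive_tool", "body": {
  "targets": [
    [-0.01,0.035,-0.02,0,0,0,0.3],
    [-0.01,0.035,-0.02,0,0,0,0.3],
    [0,0,0,0,0,0,0.3]
  ]
}}

```text
t: 14.15
eef_pos: [0.6184, -0.0114, 0.0653]
orientation: [0.206, 0.597, 0.759, -0.159]
ft_force: [1.8, -7.0, 12.8]
width: 0.0405
```

```bash
python3 -c "
from tgt import *
here()"
```

```text
bed pos mm [0.19 0.44 0.24] rot err deg [-0.28  0.17  0.08] F bed [12.7   0.14  7.48] w 0.0405 t 14.15
```

{"method": "drive_tool", "body": {
  "targets": [
    [-0.01,0.035,-0.02,0,0,0,0.3],
    [0,0,0,0,0,0,0.3],
    [0,0,0,0,0,0,-0.1],
    [0,0,0,0,0,0,-0.25],
    [0,0,0,0,0,0,-0.25]
  ]
}}

```text
t: 14.78
eef_pos: [0.617, -0.0097, 0.0635]
orientation: [0.205, 0.597, 0.759, -0.159]
ft_force: [-1.3, -0.2, -0.1]
width: 0.0534
```

```bash
python3 -c "
from tgt import *
here()"
```

```text
bed pos mm [-2.42 -0.53 -0.31] rot err deg [-0.19  0.03  0.07] F bed [-0.18 -1.33 -0.01] w 0.0534 t 14.775
```

{"method": "drive_tool", "body": {
  "targets": [
    [-0.06,0.24,0.43,0,0,0,-0.25],
    [-0.12,0.49,0.87,0,0,0,-0.25],
    [-0.12,0.49,0.87,0,0,0,-0.25],
    [-0.12,0.49,0.87,0,0,0,-0.25],
    [-0.12,0.49,0.87,0,0,0,-0.25],
    [0,0.9,0.2,0,0,0,-0.25],
    [0,0.9,0,0,0,0,-0.25]
  ]
}}

```text
t: 15.65
eef_pos: [0.6037, 0.0918, 0.1666]
orientation: [0.205, 0.597, 0.759, -0.158]
ft_force: [0.3, -0.7, -0.5]
width: 0.053
```

Run:
```python
from tgt import *
here()
p,R,s=now()
T=np.array([.5825,.3178,.1]);Rt=Ro.from_euler('z',.327)*Ro.from_matrix(np.diag([-1.,1,-1]))
print(((T-p)/.025).round(2),np.degrees((Rt*R.inv()).as_rotvec()/8).round(2))
f=grab('top');g=grab('scene')
cv2.imwrite('pics/e1.png',cv2.resize(f['bgr'][140:212,240:310],None,fx=8,fy=8,interpolation=cv2.INTER_CUBIC));
cv2.imwrite('pics/e2.png',cv2.resize(g['bgr'][160:220,270:330],None,fx=10,fy=10,interpolation=cv2.INTER_CUBIC))
```

```text
bed pos mm [-39.05  10.45 139.9 ] rot err deg [-0.24  0.03  0.09] F bed [ 0.42  0.14 -0.82] w 0.053 t 15.65
[-0.85  9.04 -2.67] [ 2.    3.71 11.59]
```

View pics/e1.png

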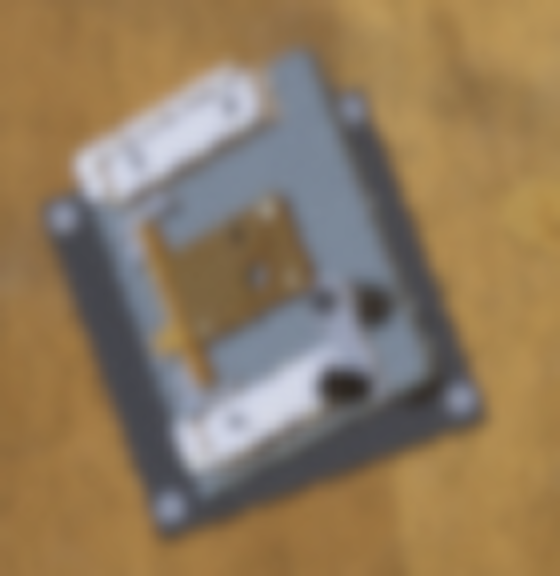

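View pics/e2.png

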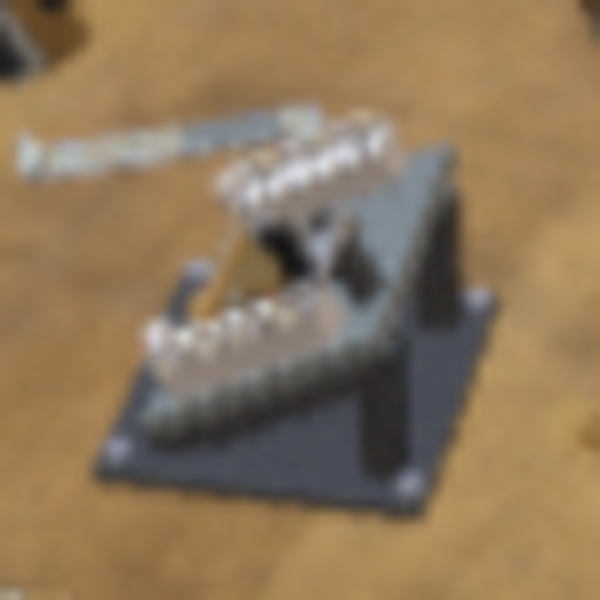

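```bash
cat >> tgt.py <<'E'
def onbed(f,uv,z):
    c,d=ray(f,uv);n=S[1][:,2];o=bed(S,(0,0,z))[0]
    P=c+d*(((o-c)@n)/(d@n))[:,None];return ((P-S[0])@S[1]*1000).round(1)
tj=lambda a:np.array(a)/8-.44+[240,140]
def down(T,yaw):
    p,R,s=now();Rt=Ro.from_euler('z',yaw-np.pi/2)*Ro.from_matrix(np.diag([-1.,1,-1]))
    print(((np.array(T)-p)/.025).round(2),np.degrees((Rt*R.inv()).as_rotvec()/8).round(2))
E
python3 - <<'E'
from tgt import *
f=grab('top');g=grab('scene')
print('rear',onbed(f,tj([(287,193),(320,285)]),10));print('face',onbed(f,tj([(150,222),(208,385)]),16),'bolt',onbed(f,tj([(162,345)]),8))
down((.5825,.3178,.1),.327)
# wooden grip in both views, top at z=.034
U=cv2.resize(f['bgr'][172:228,155:200],None,fx=8,fy=8,interpolation=cv2.INTER_CUBIC);h=cv2.cvtColor(U,cv2.COLOR_BGR2HSV)
m=(h[...,1]>90).astype(np.uint8);n,l,st,ce=cv2.connectedComponentsWithStats(m)
for i in range(1,n):
    if 200<st[i,4]<20000: 
        uv=(ce[i]+.5)/8-.5+[155,172];print('grip',uv,st[i],onz(f,[uv],.032),onz(f,[uv],.034))
# scene: grip top centre approx
uv=np.array([[325,215]])/20-.47+[218,170];print(onz(g,uv,.034)); 
pc=np.array([(285,140),(540,150),(395,485),(125,440)])/20-.47+[218,170];P=onz(g,pc,.008);print(P[:,:2],P.mean(0))
E
```

```text
rear [[ 36.5  17.   10. ]
 [ 35.5 -24.3  10. ]]
face [[-26.   34.3  16. ]
 [-27.3 -39.9  16. ]] bolt [[-46.5 -12.1   8. ]]
[-0.84  9.08 -2.62] [3.6  1.07 0.62]
[[0.58183117 0.31583609 0.034     ]]
[[0.63430513 0.36858659]
 [0.6558686  0.30897804]
 [0.52772066 0.26333993]
 [0.51667285 0.33097129]] [0.58364181 0.31796896 0.008     ]
```

{"method": "drive_tool", "body": {
  "targets": [
    [-0.085,0.91,0,0.4,0.12,0.065,-0.1],
    [-0.085,0.91,0,0.4,0.12,0.065,-0.1],
    [-0.085,0.91,0,0.4,0.12,0.065,-0.1],
    [-0.085,0.91,-0.2,0.4,0.12,0.065,-0.1],
    [-0.085,0.91,-0.4,0.4,0.12,0.065,-0.1],
    [-0.085,0.91,-0.5,0.4,0.12,0.065,-0.1],
    [-0.085,0.91,-0.5,0.4,0.12,0.065,-0.1],
    [-0.085,0.91,-0.5,0.4,0.12,0.065,-0.1]
  ]
}}

```text
t: 16.85
eef_pos: [0.5864, 0.2722, 0.113]
orientation: [0.021, 0.588, 0.808, -0.019]
ft_force: [0.2, -0.3, -1.0]
width: 0.0472
```

{"method": "drive_tool", "body": {
  "targets": [
    [-0.08,0.91,-0.5,0.4,0.11,0.03,-0.1],
    [-0.08,0.91,0,0,0,0,-0.1],
    [0,0,0,0,0,0,-0.1]
  ]
}}

```text
t: 17.23
eef_pos: [0.5825, 0.3189, 0.1015]
orientation: [0.0, 0.586, 0.81, -0.001]
ft_force: [-0.1, -0.2, -0.7]
width: 0.0471
```

Run:
```python
from tgt import *
down((.5825,.3178,.01),.318)
g=grab('scene')
cv2.imwrite('pics/f2.png',cv2.resize(g['bgr'][155:205,205:265],None,fx=12,fy=12,interpolation=cv2.INTER_CUBIC))
```

```text
[-0.   -0.04 -3.66] [ 0.01 -0.    0.  ]
```

View pics/f2.png

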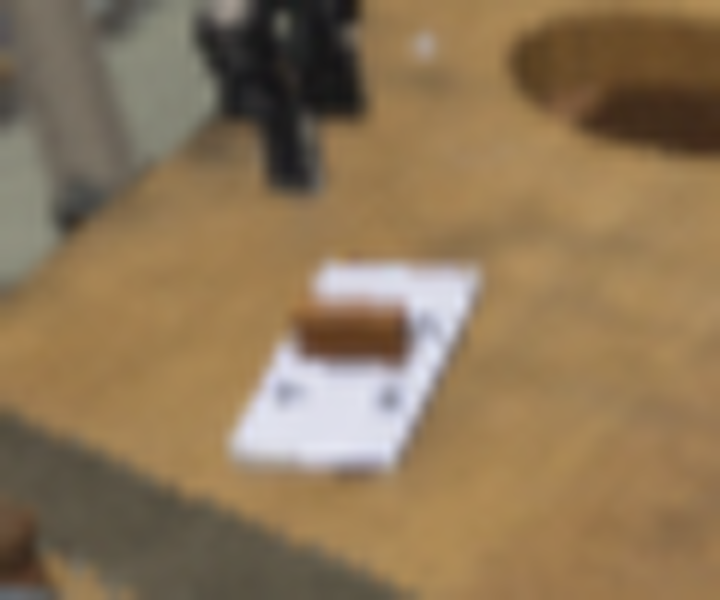

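{"method": "drive_tool", "body": {
  "targets": [
    [0,-0.04,-0.9,0,0,0,-0.1],
    [0,0,-0.9,0,0,0,-0.1],
    [0,0,-0.9,0,0,0,-0.1],
    [0,0,-0.6,0,0,0,-0.1],
    [0,0,-0.3,0,0,0,-0.1],
    [0,0,0,0,0,0,-0.1]
  ]
}}

```text
t: 18.02
eef_pos: [0.5827, 0.3165, 0.0115]
orientation: [-0.0, 0.587, 0.81, -0.001]
ft_force: [0.9, 0.0, 0.2]
width: 0.0469
```

Run:
```python
from tgt import *
down((.5825,.3178,.01),.318)
g=grab('scene')
cv2.imwrite('pics/f3.png',cv2.resize(g['bgr'][155:205,205:265],None,fx=12,fy=12,interpolation=cv2.INTER_CUBIC))
```

```text
[-0.01  0.05 -0.06] [ 0.01 -0.01  0.01]
```

View pics/f3.png

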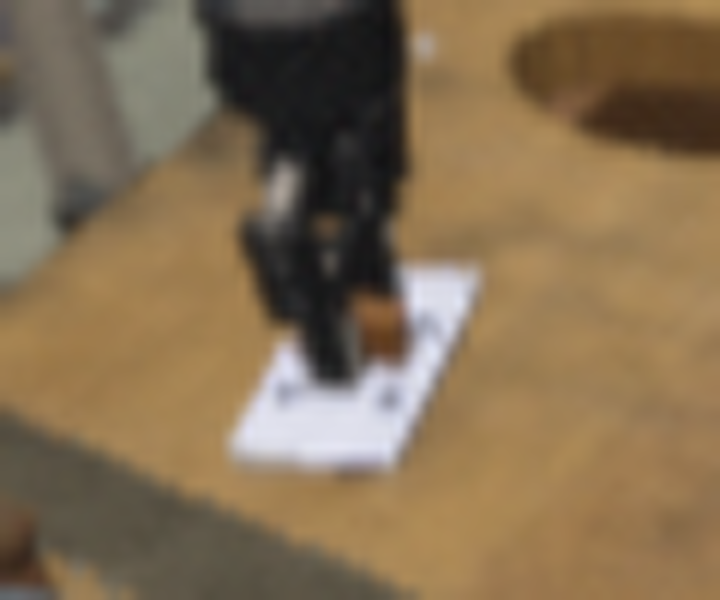

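{"method": "drive_tool", "body": {
  "targets": [
    [0,0.04,0,0,0,0,0.2],
    [0,0,0,0,0,0,0.5],
    [0,0,0,0,0,0,0.8],
    [0,0,0,0,0,0,0.9],
    [0,0,0,0,0,0,0.9]
  ],
  "newtons": 60
}}

```text
t: 18.7
eef_pos: [0.583, 0.3178, 0.0121]
orientation: [-0.0, 0.587, 0.81, -0.0]
ft_force: [-0.9, -0.6, 5.5]
width: 0.0127
```

Run:
```python
from tgt import *
p,R,s=now();print(p,s['width'],s['ft_force'])
```

```text
[0.58299559 0.31780805 0.0121492 ] 0.012683794482868027 [-0.87607863 -0.62995904  5.48190161]
```

{"method": "drive_tool", "body": {
  "targets": [
    [0,0,0.4,0,0,0,0.9],
    [0,0,1,0,0,0,0.9],
    [0,0,1,0,0,0,0.9],
    [0,0,1,0,0,0,0.9],
    [0,0,1,0,0,0,0.9],
    [0,0,1,0,0,0,0.9],
    [0,0,1,0,0,0,0.9],
    [0,0,0.8,0,0,0,0.9]
  ]
}}

```text
t: 19.7
eef_pos: [0.5827, 0.3176, 0.1932]
orientation: [-0.0, 0.587, 0.81, -0.0]
ft_force: [-0.4, 1.1, -2.7]
width: 0.0125
```

Run:
```python
from tgt import *
delta((5,0,90))
p,R,s=now();print(s['width'])
g=grab('scene')
u,v=proj(g,[p])[0].astype(int)
cv2.imwrite('pics/f4.png',cv2.resize(g['bgr'][max(v-30,0):v+30,u-30:u+30],None,fx=10,fy=10,interpolation=cv2.INTER_CUBIC))
```

```text
target [0.6084 0.028  0.1454] shift u [  1.03  -11.582  -1.91 ] rotvec u [-3.606 -1.029 -0.551]
0.012497491282336048
```

View pics/f4.png

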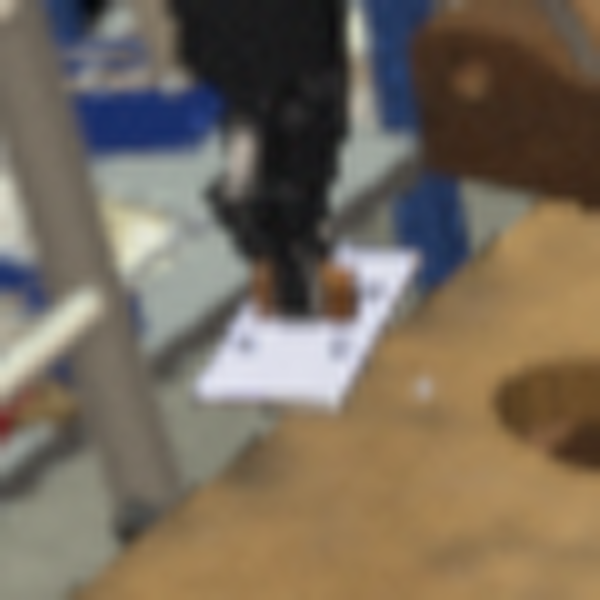

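{"method": "drive_tool", "body": {
  "targets": [
    [0.085,-0.97,0,-0.3,-0.086,-0.046,0.9],
    [0.085,-0.97,0,-0.3,-0.086,-0.046,0.9],
    [0.085,-0.97,0,-0.3,-0.086,-0.046,0.9],
    [0.085,-0.97,0,-0.3,-0.086,-0.046,0.9],
    [0.085,-0.97,0,-0.3,-0.086,-0.046,0.9],
    [0.085,-0.97,0,-0.3,-0.086,-0.046,0.9],
    [0.085,-0.97,0,-0.3,-0.086,-0.046,0.9],
    [0.085,-0.97,-0.3,-0.3,-0.086,-0.046,0.9]
  ]
}}

```text
t: 20.75
eef_pos: [0.5998, 0.1229, 0.1843]
orientation: [0.137, 0.598, 0.782, -0.108]
ft_force: [-0.0, 0.0, -2.7]
width: 0.0129
```

{"method": "drive_tool", "body": {
  "targets": [
    [0.085,-0.97,-0.4,-0.3,-0.086,-0.046,0.9],
    [0.085,-0.97,-0.4,-0.3,-0.086,-0.046,0.9],
    [0.085,-0.97,-0.4,-0.3,-0.086,-0.046,0.9],
    [0.085,-0.9,-0.4,-0.3,-0.086,-0.046,0.9],
    [0,0,0,0,0,0,0.9]
  ]
}}

```text
t: 21.38
eef_pos: [0.6073, 0.0276, 0.143]
orientation: [0.202, 0.597, 0.759, -0.161]
ft_force: [-0.6, 0.2, -1.1]
width: 0.0128
```

Run:
```python
from tgt import *
here();delta((4,0,55));delta((4,0,40))
```

```text
bed pos mm [ 3.88 -1.21 87.82] rot err deg [ 0.15 -0.04 -0.01] F bed [-0.86 -0.49 -0.82] w 0.0128 t 21.375
target [0.6123 0.0119 0.1146] shift u [ 0.203 -0.631 -1.134] rotvec u [-0.001 -0.018  0.008]
target [0.6141 0.0046 0.1016] shift u [ 0.273 -0.922 -1.654] rotvec u [-0.001 -0.018  0.008]
```

{"method": "drive_tool", "body": {
  "targets": [
    [0.1,-0.31,-0.57,0,0,0,0.9],
    [0.1,-0.31,-0.56,0,0,0,0.9],
    [0,0,0,0,0,0,0.9]
  ]
}}

```text
t: 21.75
eef_pos: [0.6126, 0.0122, 0.1144]
orientation: [0.202, 0.597, 0.759, -0.161]
ft_force: [-0.1, 0.3, -2.0]
width: 0.0131
```

Run:
```python
from tgt import *
here();delta((4,0,38))
f=grab('top');g=grab('scene')
cv2.imwrite('pics/g1.png',cv2.resize(f['bgr'][140:212,240:310],None,fx=8,fy=8,interpolation=cv2.INTER_CUBIC));
cv2.imwrite('pics/g2.png',cv2.resize(g['bgr'][160:220,270:330],None,fx=10,fy=10,interpolation=cv2.INTER_CUBIC))
```

```text
bed pos mm [ 3.61  0.36 54.95] rot err deg [ 0.14 -0.06 -0.01] F bed [-1.27 -0.07 -1.58] w 0.0131 t 21.75
target [0.6143 0.0036 0.0999] shift u [ 0.069 -0.346 -0.579] rotvec u [-0.003 -0.017  0.007]
```

View pics/g1.png

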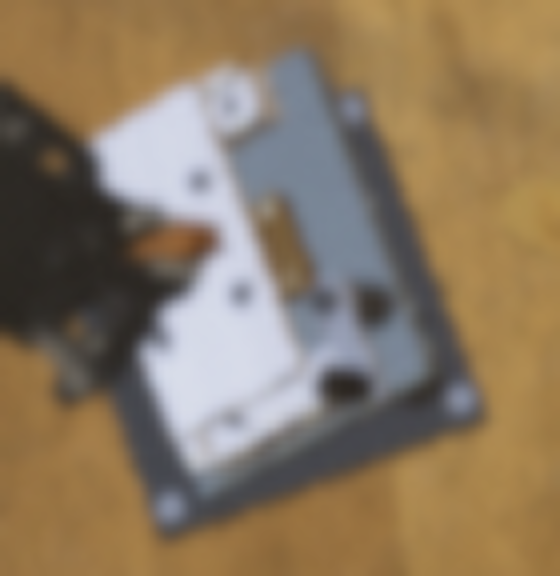

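View pics/g2.png

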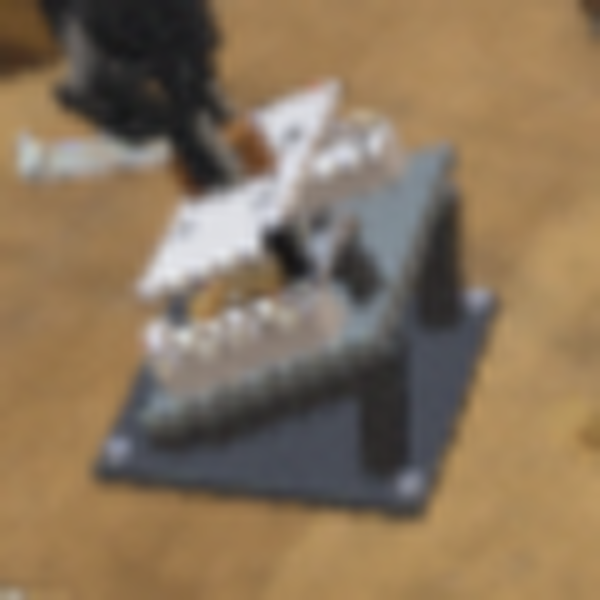

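Run:
```python
from tgt import *
f=grab('top')
print(onbed(f,tj([(193,82),(300,362),(188,470)]),51))
print('rail near outer',onbed(f,tj([(205,470)]),28))
```

```text
[[ 37.6  62.5  51. ]
 [ 37.8 -61.7  51. ]
 [-28.4 -78.3  51. ]]
rail near outer [[-35.5 -74.8  28. ]]
```

Run:
```python
from tgt import *
f=grab('top');g=grab('scene')
sj=lambda a:np.array(a)/10-.45+[270,160]
print(onbed(g,sj([(340,83),(288,218),(138,285),(185,205)]),51))
print('rails: near inner-ish uphill top',onbed(g,sj([(150,325)]),30), 'bed corners',onbed(g,sj([(455,148),(393,345),(148,420)]),0))
cv2.imwrite('pics/g3.png',cv2.resize(f['bgr'][145:205,245:295],(666,800),interpolation=cv2.INTER_LANCZOS4)[:600]);
```

```text
[[ 39.3  61.4  51. ]
 [ 43.7 -47.   51. ]
 [-33.1 -54.   51. ]
 [-27.    3.5  51. ]]
rails: near inner-ish uphill top [[-41.7 -51.8  30. ]] bed corners [[ 68.6  62.9  -0. ]
 [ 77.3 -90.7   0. ]
 [-54.7 -76.6   0. ]]
```

View pics/g3.png

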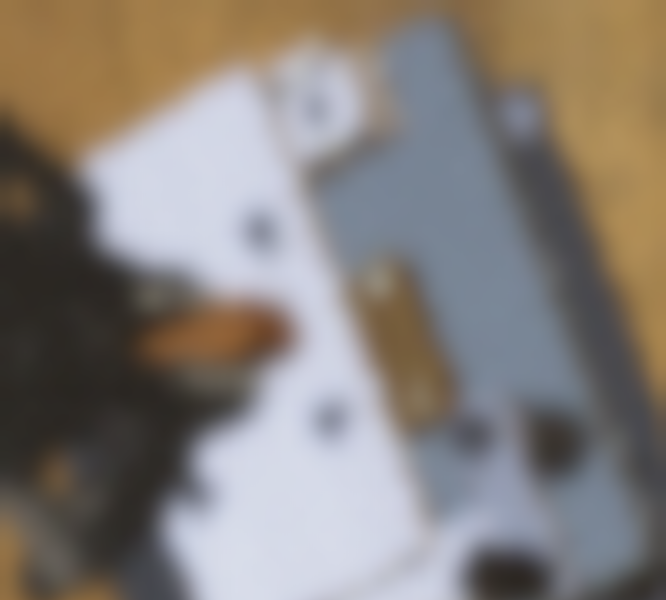

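Run:
```python
from tgt import *
f=grab('top')
tk=lambda a:np.array(a)/13.33-.46+[245,145]
print(onbed(f,tk([(250,65),(430,548),(78,160)]),51)); print('bushes',onbed(f,tk([(262,232),(330,420)]),51))
print('grip uphill end',onbed(f,tk([(292,328)]),70))
print('lock rear',onbed(f,tk([(405,262),(452,400)]),10))
```

```text
[[ 36.7  64.3  51. ]
 [ 35.8 -63.7  51. ]
 [-18.2  66.7  51. ]]
bushes [[ 23.4  26.1  51. ]
 [ 22.6 -23.6  51. ]]
grip uphill end [[33.1 -5.8 70. ]]
lock rear [[ 34.   16.4  10. ]
 [ 32.5 -20.5  10. ]]
```

Run:
```python
from tgt import *
f=grab('top');g=grab('scene')
tk=lambda a:np.array(a)/13.33-.46+[245,145]
sj=lambda a:np.array(a)/10-.45+[270,160]
b=lambda P:((P[:,:3]-S[0])@S[1]*1000).round(1)
T=tri(f,tk([(250,65)]),g,sj([(338,85)]));print('plate far uphill',b(T),T[:,3])
T=tri(f,tj([(308,47),(435,375)]),g,sj([(455,148),(393,335)]));print('bed uphill corners',b(T),T[:,3])
cv2.imwrite('pics/g4.png',cv2.resize(g['bgr'][163:203,280:320],(600,600),interpolation=cv2.INTER_LANCZOS4))
cv2.imwrite('pics/g5.png',cv2.resize(f['bgr'][143:193,255:305],(600,600),interpolation=cv2.INTER_LANCZOS4))
```

```text
plate far uphill [[35.5 65.3 48.8]] [0.00017737]
bed uphill corners [[ 62.7  72.7  -4.6]
 [ 67.4 -76.5  -2.4]] [0.00094917 0.00760377]
```

View pics/g4.png

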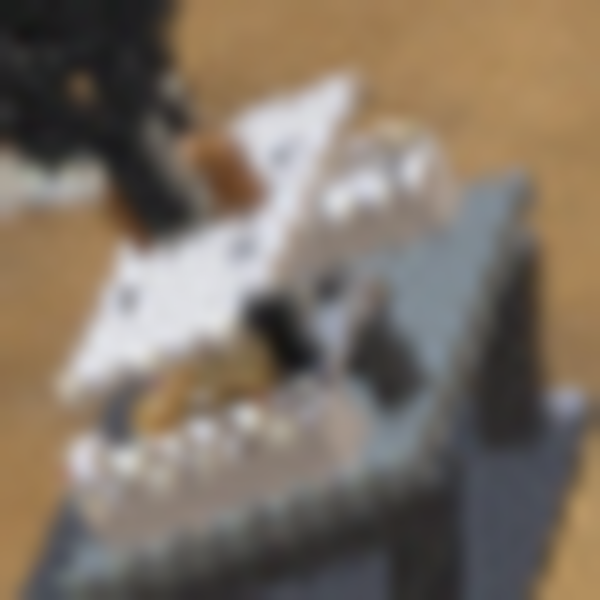

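View pics/g5.png

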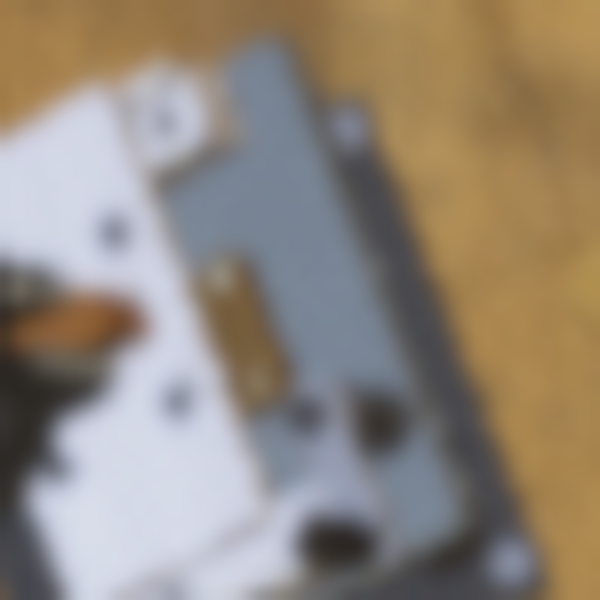

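Run:
```python
from tgt import *
delta((6,-1.8,36))
```

```text
target [6.132e-01 5.000e-04 9.920e-02] shift u [-0.003 -0.502 -0.676] rotvec u [-0.005  0.002  0.001]
```

{"method": "drive_tool", "body": {
  "targets": [
    [0,-0.25,-0.34,0,0,0,0.9],
    [0,-0.25,-0.34,0,0,0,0.9],
    [0,0,0,0,0,0,0.9]
  ]
}}

```text
t: 22.52
eef_pos: [0.6125, -0.0004, 0.0977]
orientation: [0.202, 0.597, 0.759, -0.161]
ft_force: [0.0, -1.0, -2.7]
width: 0.0131
```

Run:
```python
from tgt import *
here()
f=grab('top')
cv2.imwrite('pics/h1.png',cv2.resize(f['bgr'][143:203,248:308],(600,600),interpolation=cv2.INTER_LANCZOS4))
```

```text
bed pos mm [ 5.93 -2.73 34.37] rot err deg [ 0.13 -0.04  0.  ] F bed [-0.49 -0.21 -2.86] w 0.0131 t 22.525
```

View pics/h1.png

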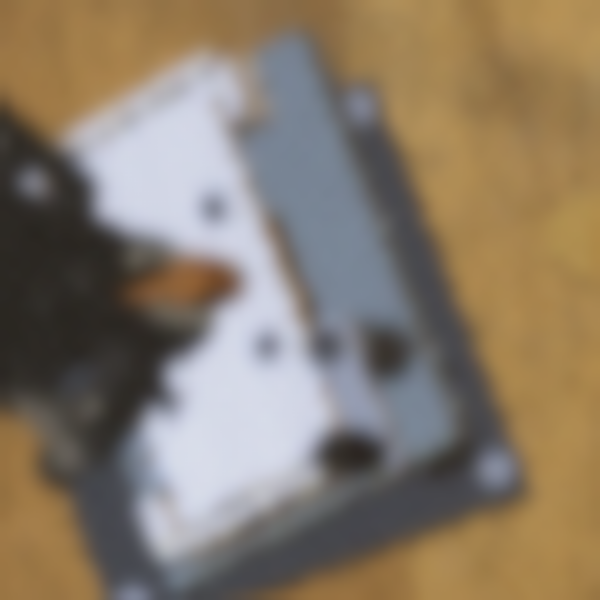

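{"method": "drive_tool", "body": {
  "targets": [
    [0.005,-0.02,-0.035,0,0,0,0.9],
    [0.005,-0.02,-0.035,0,0,0,0.9],
    [0,0,0,0,0,0,0.9]
  ]
}}

```text
t: 22.95
eef_pos: [0.6135, -0.0006, 0.0971]
orientation: [0.203, 0.597, 0.759, -0.16]
ft_force: [-0.8, 0.6, -2.2]
width: 0.0131
```

```bash
python3 -c "
from tgt import *
here()"
```

```text
bed pos mm [ 5.92 -1.83 33.63] rot err deg [ 0.   -0.04  0.01] F bed [-1.82 -0.66 -1.53] w 0.0131 t 22.95
```

{"method": "drive_tool", "body": {
  "targets": [
    [0.005,-0.02,-0.035,0,0,0,0.9],
    [0.005,-0.02,-0.035,0,0,0,0.9],
    [0,0,0,0,0,0,0.9]
  ]
}}

```text
t: 23.32
eef_pos: [0.6137, -0.0012, 0.0959]
orientation: [0.203, 0.597, 0.759, -0.16]
ft_force: [-5.6, 7.6, 10.1]
width: 0.0127
```

```bash
python3 -c "
from tgt import *
here()"
```

```text
bed pos mm [ 5.94 -1.76 32.29] rot err deg [-0.03 -0.03  0.03] F bed [-2.52 -3.66 13.14] w 0.0127 t 23.325
```

{"method": "drive_tool", "body": {
  "targets": [
    [-0.016,0.075,-0.03,0,0,0,0.9],
    [-0.016,0.067,-0.04,0,0,0,0.9],
    [0,0,0,0,0,0,0.9]
  ]
}}

```text
t: 23.7
eef_pos: [0.6133, 0.0021, 0.094]
orientation: [0.204, 0.597, 0.759, -0.16]
ft_force: [-1.1, 3.2, 7.0]
width: 0.0127
```

```bash
python3 -c "
from tgt import *
here()"
```

```text
bed pos mm [ 2.14 -1.34 32.3 ] rot err deg [-0.05 -0.01  0.03] F bed [ 0.57 -0.28  7.7 ] w 0.0127 t 23.7
```

{"method": "drive_tool", "body": {
  "targets": [
    [-0.01,0.035,-0.02,0,0,0,0.9],
    [-0.01,0.035,-0.02,0,0,0,0.9],
    [0,0,0,0,0,0,0.9]
  ]
}}

```text
t: 24.08
eef_pos: [0.613, 0.0036, 0.0931]
orientation: [0.204, 0.597, 0.759, -0.16]
ft_force: [0.4, 0.1, 6.5]
width: 0.0127
```

```bash
python3 -c "
from tgt import *
here()"
```

```text
bed pos mm [ 0.34 -1.35 32.29] rot err deg [-0.05  0.01  0.03] F bed [3.26 0.38 5.66] w 0.0127 t 24.075
```

{"method": "drive_tool", "body": {
  "targets": [
    [-0.01,0.035,-0.02,0,0,0,0.9],
    [-0.01,0.035,-0.02,0,0,0,0.9],
    [0,0,0,0,0,0,0.9]
  ]
}}

```text
t: 24.45
eef_pos: [0.6129, 0.0038, 0.0932]
orientation: [0.205, 0.597, 0.759, -0.16]
ft_force: [0.9, -14.7, 16.2]
width: 0.0127
```

```bash
python3 -c "
from tgt import *
here()"
```

```text
bed pos mm [ 0.15 -1.33 32.48] rot err deg [-0.04  0.16  0.05] F bed [20.64 -2.6   6.78] w 0.0127 t 24.45
```

{"method": "drive_tool", "body": {
  "targets": [
    [0,0,0,0,0,0,0.6],
    [0,0,0,0,0,0,0.3],
    [0,0,0,0,0,0,0.15],
    [-0.06,0.24,0.43,0,0,0,0.15],
    [-0.12,0.49,0.87,0,0,0,0.15],
    [-0.12,0.49,0.87,0,0,0,0.15],
    [-0.12,0.49,0.87,0,0,0,0.15],
    [0,0.9,0.2,0,0,0,0.15]
  ]
}}

```text
t: 25.45
eef_pos: [0.6017, 0.0717, 0.1743]
orientation: [0.204, 0.598, 0.759, -0.159]
ft_force: [-0.7, -0.2, -0.1]
width: 0.0366
```

{"method": "drive_tool", "body": {
  "targets": [
    [0,0.5,0,0,0,0,0.4],
    [0,0,0,0,0,0,0.4]
  ]
}}

```text
t: 25.7
eef_pos: [0.6012, 0.0842, 0.1716]
orientation: [0.203, 0.597, 0.76, -0.16]
ft_force: [-0.3, -0.3, 0.1]
width: 0.0256
```

Run:
```python
from tgt import *
here()
f=grab('top');g=grab('scene')
cv2.imwrite('pics/i1.png',cv2.resize(f['bgr'][143:203,248:308],(600,600),interpolation=cv2.INTER_LANCZOS4))
cv2.imwrite('pics/i2.png',cv2.resize(g['bgr'][163:213,278:328],(600,600),interpolation=cv2.INTER_LANCZOS4))
```

```text
bed pos mm [-30.69   6.21 140.82] rot err deg [ 0.03 -0.04 -0.09] F bed [ 0.23 -0.37 -0.02] w 0.0256 t 25.7
```

View pics/i1.png

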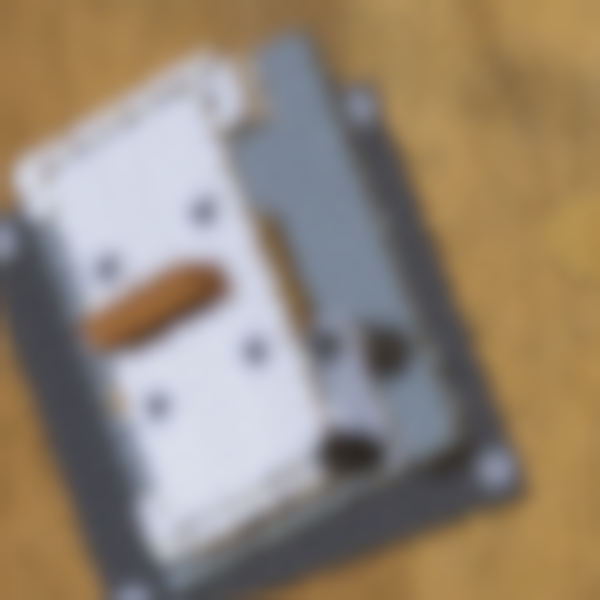

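View pics/i2.png

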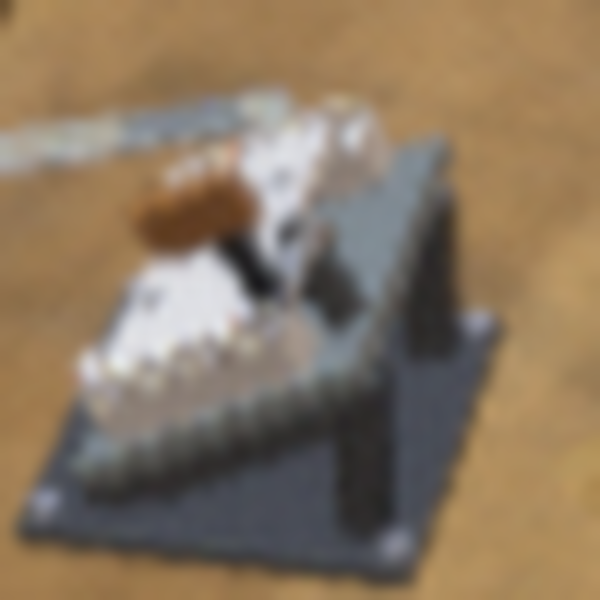

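Run:
```python
from tgt import *
delta((52.5,-79.5,100),yawb=np.pi/4)
print(tri(grab('top'),[np.array([350,452])/10-.45+[248,143]],grab('scene'),[np.array([248,265])/12-.46+[278,163]]).round(4))
for a in (1.57,):print(bed(S,(54,-79.5,51)))
```

```text
target [ 0.5397 -0.0258  0.1779] shift u [-2.456 -4.353  0.246] rotvec u [-0.659  2.723  4.872]
[[ 5.456e-01 -4.980e-02  1.377e-01  3.000e-04]]
[[ 0.54574648 -0.05089409  0.1361673 ]]
```

{"method": "drive_tool", "body": {
  "targets": [
    [-0.31,-0.544,0.13,-0.082,0.34,0.609,0.4],
    [-0.31,-0.544,0.13,-0.082,0.34,0.609,0.4],
    [-0.31,-0.544,0.13,-0.082,0.34,0.609,0.4],
    [-0.31,-0.544,0.13,-0.082,0.34,0.609,0.4],
    [-0.31,-0.544,0,-0.082,0.34,0.609,0.4],
    [-0.31,-0.544,0,-0.082,0.34,0.609,0.4],
    [-0.31,-0.544,0,-0.082,0.34,0.609,0.4],
    [-0.3,-0.544,-0.2,-0.082,0.34,0.609,0.4]
  ]
}}

```text
t: 26.9
eef_pos: [0.5394, -0.0266, 0.1806]
orientation: [0.127, 0.261, 0.93, -0.225]
ft_force: [0.4, 0.1, 0.5]
width: 0.0256
```

{"method": "drive_tool", "body": {
  "targets": [
    [0,0,-0.1,0,0,0,0.4],
    [0,0,0,0,0,0,0.4]
  ]
}}

```text
t: 27.15
eef_pos: [0.5399, -0.0256, 0.1779]
orientation: [0.127, 0.263, 0.93, -0.225]
ft_force: [0.3, 0.3, 0.2]
width: 0.0254
```

Run:
```python
from tgt import *
here();delta((53,-79.5,75),yawb=np.pi/4);delta((53,-79.5,44),yawb=np.pi/4)
f=grab('top');g=grab('scene')
cv2.imwrite('pics/j1.png',cv2.resize(f['bgr'][143:203,248:308],(600,600),interpolation=cv2.INTER_LANCZOS4))
cv2.imwrite('pics/j2.png',cv2.resize(g['bgr'][163:213,278:328],(600,600),interpolation=cv2.INTER_LANCZOS4))
```

```text
bed pos mm [ 52.37 -79.27 100.12] rot err deg [ -0.07  -0.07 -44.79] F bed [-0.11  0.33  0.32] w 0.0254 t 27.15
target [ 0.5427 -0.0384  0.1565] shift u [ 0.115 -0.511 -0.858] rotvec u [-0.014  0.014  0.02 ]
target [ 0.5464 -0.0535  0.1296] shift u [ 0.261 -1.114 -1.932] rotvec u [-0.014  0.014  0.02 ]
```

View pics/j1.png

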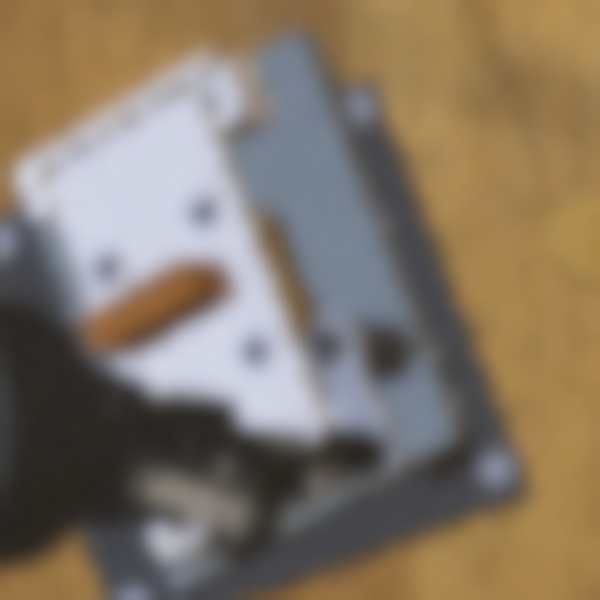

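View pics/j2.png

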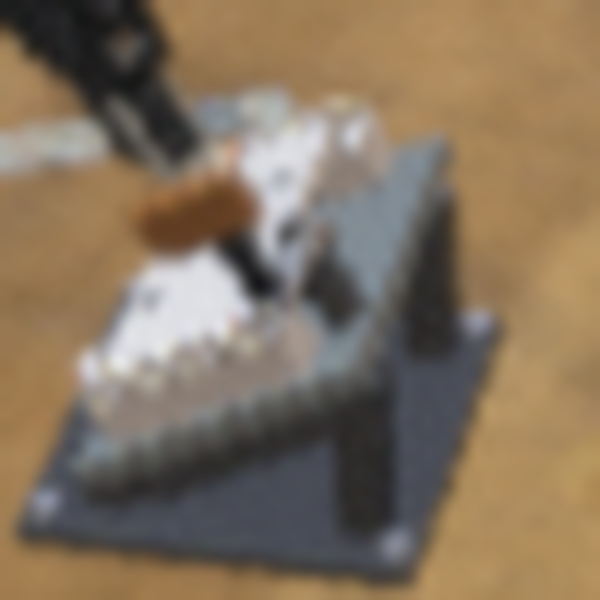

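{"method": "drive_tool", "body": {
  "targets": [
    [0.06,-0.26,-0.43,0,0,0,0.25],
    [0.06,-0.26,-0.43,0,0,0,0.25],
    [0.03,-0.15,-0.26,0,0,0,0.25],
    [0,0,0,0,0,0,0.25]
  ],
  "newtons": 25
}}

```text
t: 27.75
eef_pos: [0.5431, -0.0428, 0.1493]
orientation: [0.126, 0.262, 0.93, -0.225]
ft_force: [0.1, -0.3, 0.9]
width: 0.0324
```

Run:
```python
from tgt import *
here();delta((53,-79.5,44),yawb=np.pi/4)
f=grab('top');g=grab('scene')
cv2.imwrite('pics/k2.png',cv2.resize(g['bgr'][163:213,278:328],(600,600),interpolation=cv2.INTER_LANCZOS4))
```

```text
bed pos mm [ 53.2  -80.21  66.6 ] rot err deg [ -0.    -0.1  -44.94] F bed [ 0.73 -0.01  0.67] w 0.0324 t 27.75
target [ 0.5464 -0.0535  0.1296] shift u [ 0.133 -0.426 -0.787] rotvec u [-0.011 -0.002  0.009]
```

View pics/k2.png

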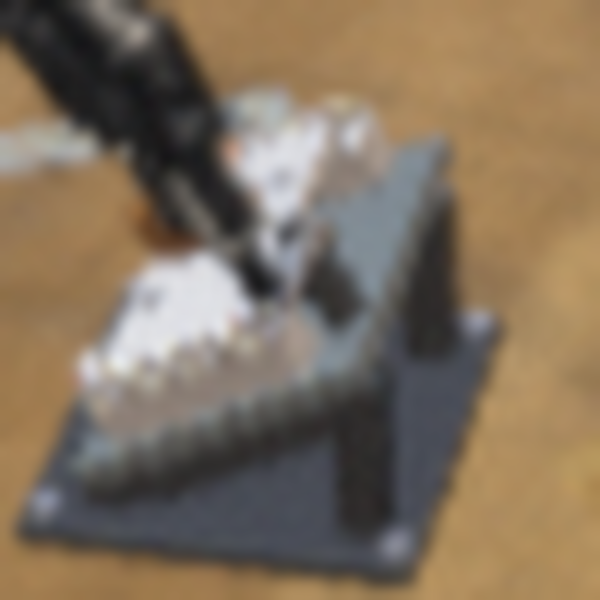

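{"method": "drive_tool", "body": {
  "targets": [
    [0.03,-0.1,-0.2,0,0,0,0.25],
    [0.03,-0.1,-0.2,0,0,0,0.25],
    [0.03,-0.1,-0.18,0,0,0,0.25],
    [0.02,-0.08,-0.14,0,0,0,0.25],
    [0,0,0,0,0,0,0.25]
  ]
}}

```text
t: 28.48
eef_pos: [0.546, -0.052, 0.1317]
orientation: [0.127, 0.262, 0.93, -0.225]
ft_force: [-0.2, -0.0, -0.3]
width: 0.0322
```

Run:
```python
from tgt import *
here()
g=grab('scene')
cv2.imwrite('pics/k3.png',cv2.resize(g['bgr'][163:213,278:328],(600,600),interpolation=cv2.INTER_LANCZOS4))
```

```text
bed pos mm [ 52.78 -79.53  46.55] rot err deg [ -0.05  -0.07 -44.93] F bed [-0.14 -0.24 -0.22] w 0.0322 t 28.475
```

View pics/k3.png

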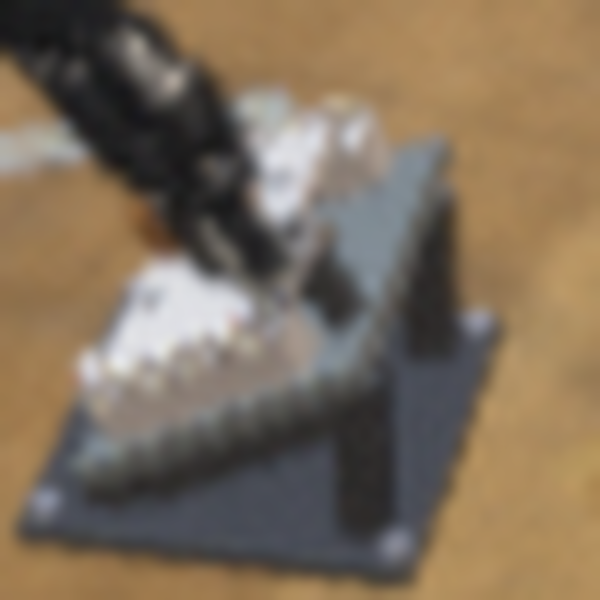

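Now close towards 19 mm, to tell whether the knob is between the pads.

{"method": "drive_tool", "body": {
  "targets": [
    [0,0,0,0,0,0,0.55],
    [0,0,0,0,0,0,0.75],
    [0,0,0,0,0,0,0.75],
    [0,0,0,0,0,0,0.75]
  ]
}}

```text
t: 29.02
eef_pos: [0.5463, -0.0518, 0.1322]
orientation: [0.127, 0.262, 0.93, -0.225]
ft_force: [0.6, 2.9, 2.6]
width: 0.0124
```

Run:
```python
from tgt import *
here()
p,R,s=now()
pk=np.array([52.5,-41.5])
prev=None
for a in [1.57,1.3,1.05,.8,.55,.3,.1,-.05]:
    q=bed(S,(52.5-38*np.cos(a),-41.5-38*np.sin(a),46.5))[0]
    if prev is not None: print(a,((q-prev)/.025).round(3))
    prev=q
```

```text
bed pos mm [ 52.84 -79.21  47.05] rot err deg [ -0.1   -0.05 -44.93] F bed [-1.    1.25  3.57] w 0.0124 t 29.025
1.3 [-0.029  0.354 -0.203]
1.05 [ 0.071  0.329 -0.175]
0.8 [ 0.16   0.308 -0.151]
0.55 [ 0.239  0.269 -0.118]
0.3 [ 0.304  0.213 -0.078]
0.1 [ 0.277  0.121 -0.03 ]
-0.05 [ 0.22   0.058 -0.003]
```

{"method": "drive_tool", "body": {
  "targets": [
    [-0.015,0.177,-0.1,0,0,0,0.75],
    [-0.015,0.177,-0.1,0,0,0,0.75],
    [0.035,0.165,-0.088,0,0,0,0.75],
    [0.035,0.165,-0.088,0,0,0,0.75]
  ]
}}

```text
t: 29.52
eef_pos: [0.5445, -0.0353, 0.1222]
orientation: [0.125, 0.262, 0.93, -0.226]
ft_force: [-17.0, 2.4, 9.7]
width: 0.0132
```

Run:
```python
from tgt import *
here()
```

```text
bed pos mm [ 33.64 -77.04  46.67] rot err deg [  0.21  -0.15 -44.96] F bed [ -0.62 -15.98  11.59] w 0.0132 t 29.525
```

{"method": "drive_tool", "body": {
  "targets": [
    [-0.078,-0.019,0,0,0,0,0.64],
    [0.08,0.154,-0.076,0,0,0,0.64],
    [0.08,0.154,-0.076,0,0,0,0.64],
    [0,0,0,0,0,0,0.64]
  ]
}}

```text
t: 30.02
eef_pos: [0.5496, -0.0272, 0.1187]
orientation: [0.127, 0.261, 0.93, -0.225]
ft_force: [0.1, 0.2, -0.3]
width: 0.0155
```

Run:
```python
from tgt import *
here()
```

```text
bed pos mm [ 26.1  -70.13  46.89] rot err deg [ -0.11  -0.05 -44.94] F bed [-0.35  0.16 -0.19] w 0.0155 t 30.025
```

Good, the forces are gone. Continue along the arc.

{"method": "drive_tool", "body": {
  "targets": [
    [0.12,0.135,-0.06,0,0,0,0.64],
    [0.12,0.135,-0.06,0,0,0,0.64],
    [0.15,0.107,-0.039,0,0,0,0.64],
    [0.15,0.107,-0.039,0,0,0,0.64],
    [0,0,0,0,0,0,0.64]
  ]
}}

```text
t: 30.65
eef_pos: [0.5633, -0.0152, 0.1138]
orientation: [0.127, 0.262, 0.93, -0.225]
ft_force: [0.2, -0.0, 1.3]
width: 0.0156
```

Run:
```python
from tgt import *
here()
g=grab('scene');f=grab('top')
cv2.imwrite('pics/m2.png',cv2.resize(g['bgr'][163:213,278:328],(600,600),interpolation=cv2.INTER_LANCZOS4))
cv2.imwrite('pics/m1.png',cv2.resize(f['bgr'][143:203,248:308],(600,600),interpolation=cv2.INTER_LANCZOS4))
```

```text
bed pos mm [ 16.34 -54.02  46.96] rot err deg [-1.200e-01 -4.000e-02 -4.493e+01] F bed [0.7  0.17 1.07] w 0.0156 t 30.65
```

View pics/m2.png

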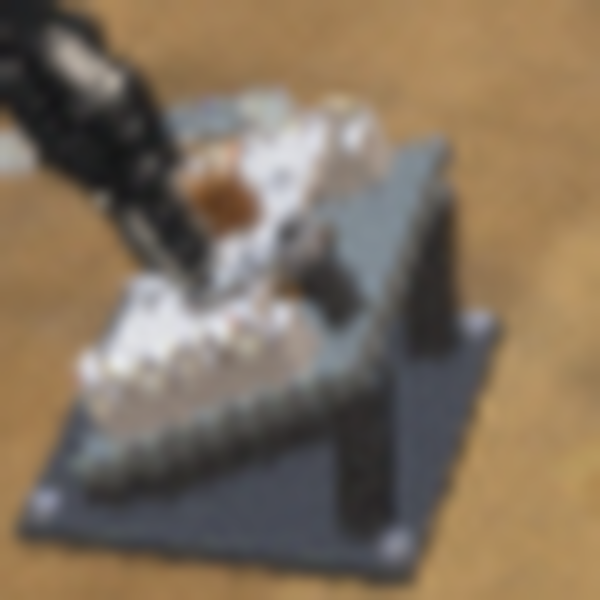

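View pics/m1.png

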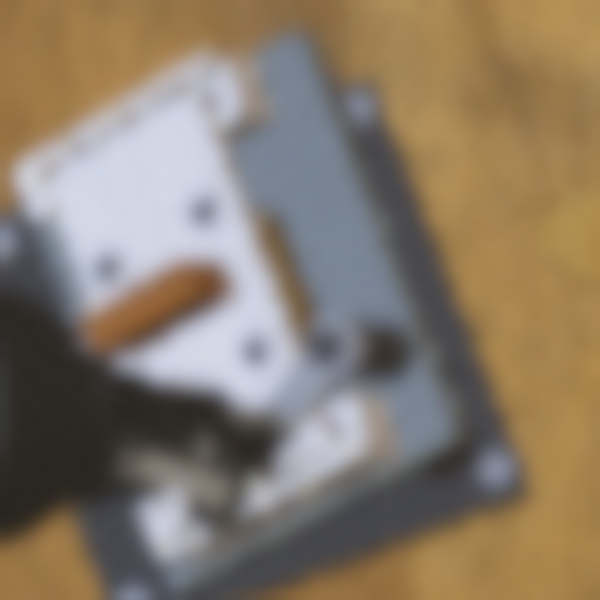

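{"method": "drive_tool", "body": {
  "targets": [
    [0.14,0.06,-0.015,0,0,0,0.64],
    [0.14,0.06,-0.015,0,0,0,0.64],
    [0.11,0.029,0,0,0,0,0.64],
    [0,0,0,0,0,0,0.64]
  ]
}}

```text
t: 31.25
eef_pos: [0.5728, -0.0116, 0.1131]
orientation: [0.127, 0.262, 0.93, -0.225]
ft_force: [0.9, -0.0, 0.1]
width: 0.0155
```

Run:
```python
from tgt import *
here()
```

```text
bed pos mm [ 14.95 -43.93  46.94] rot err deg [ -0.11  -0.05 -44.93] F bed [ 0.28  0.9  -0.05] w 0.0155 t 31.25
```

{"method": "drive_tool", "body": {
  "targets": [
    [0.078,0.019,0,0,0,0,0.64],
    [0.078,0.019,0,0,0,0,0.64],
    [0,0,0,0,0,0,0.64]
  ]
}}

```text
t: 31.62
eef_pos: [0.5766, -0.0108, 0.1131]
orientation: [0.127, 0.262, 0.93, -0.225]
ft_force: [-0.7, -0.8, -0.6]
width: 0.0151
```

Run:
```python
from tgt import *
here()
```

```text
bed pos mm [ 15.01 -40.1   46.93] rot err deg [ -0.09  -0.05 -44.92] F bed [ 0.22 -0.88 -0.88] w 0.0151 t 31.625
```

{"method": "drive_tool", "body": {
  "targets": [
    [0.06,0.014,0,0,0,0,0.64],
    [0.06,0.014,0,0,0,0,0.64],
    [0,0,0,0,0,0,0.64]
  ]
}}

```text
t: 32.0
eef_pos: [0.5787, -0.0104, 0.1131]
orientation: [0.126, 0.262, 0.93, -0.225]
ft_force: [-5.7, -1.9, 2.6]
width: 0.0155
```

Run:
```python
from tgt import *
here()
g=grab('scene');f=grab('top')
cv2.imwrite('pics/n1.png',cv2.resize(f['bgr'][143:203,248:308],(600,600),interpolation=cv2.INTER_LANCZOS4))
```

```text
bed pos mm [ 15.07 -37.92  46.81] rot err deg [ 1.000e-02 -7.000e-02 -4.494e+01] F bed [ 1.73 -5.97  1.97] w 0.0155 t 32.0
```

View pics/n1.png

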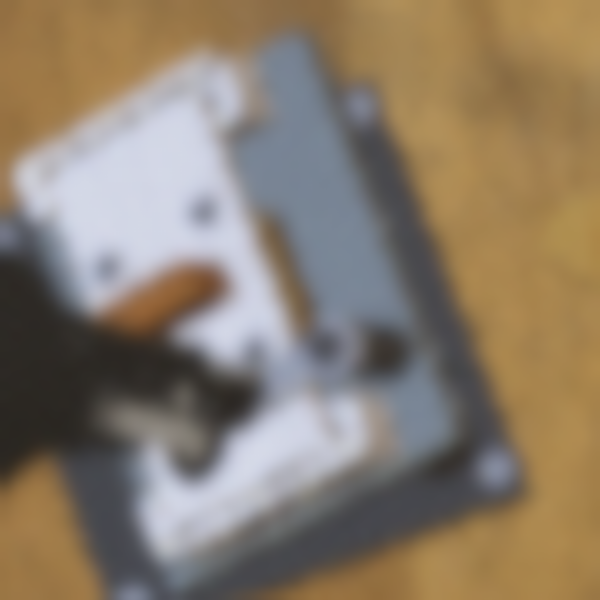

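{"method": "drive_tool", "body": {
  "targets": [
    [0.06,0.014,0,0,0,0,0.64],
    [0,0,0,0,0,0,0.64]
  ]
}}

```text
t: 32.35
eef_pos: [0.5792, -0.0105, 0.113]
orientation: [0.125, 0.262, 0.93, -0.226]
ft_force: [-10.6, -4.2, 6.0]
width: 0.0153
```

Run:
```python
from tgt import *
here()
```

```text
bed pos mm [ 15.19 -37.43  46.62] rot err deg [  0.13  -0.1  -44.96] F bed [  4.42 -11.31   4.42] w 0.0153 t 32.35
```

{"method": "drive_tool", "body": {
  "targets": [
    [-0.06,-0.005,0,0,0,0,0.58],
    [0,0,0,0,0,0,0.55],
    [-0.06,0.24,0.43,0,0,0,0.55],
    [-0.12,0.49,0.87,0,0,0,0.55],
    [-0.12,0.49,0.87,0,0,0,0.55],
    [-0.12,0.49,0.87,0,0,0,0.55],
    [0,0.9,0.2,0,0,0,0.55],
    [0,0.9,0.2,0,0,0,0.55]
  ]
}}

```text
t: 33.35
eef_pos: [0.5689, 0.0792, 0.2001]
orientation: [0.127, 0.262, 0.93, -0.224]
ft_force: [0.7, 0.3, -0.3]
width: 0.019
```

{"method": "drive_tool", "body": {
  "targets": [
    [0,0.9,0,0,0,0,0.55],
    [0,0.9,0,0,0,0,0.55],
    [0,0.5,0,0,0,0,0.55],
    [0,0,0,0,0,0,0.55]
  ]
}}

```text
t: 33.85
eef_pos: [0.5688, 0.1362, 0.1988]
orientation: [0.127, 0.261, 0.93, -0.225]
ft_force: [-1.0, 0.9, -0.3]
width: 0.0192
```

Run:
```python
from tgt import *
from ov import overlay
here()
g=grab('scene');f=grab('top')
cv2.imwrite('pics/q1.png',cv2.resize(f['bgr'][143:203,248:308],(600,600),interpolation=cv2.INTER_LANCZOS4))
cv2.imwrite('pics/q2.png',cv2.resize(g['bgr'][163:213,278:328],(600,600),interpolation=cv2.INTER_LANCZOS4))
```

```text
bed pos mm [-67.43 -12.99 193.4 ] rot err deg [ -0.08  -0.05 -45.  ] F bed [-1.05 -0.75  0.3 ] w 0.0192 t 33.85
```

View pics/q1.png

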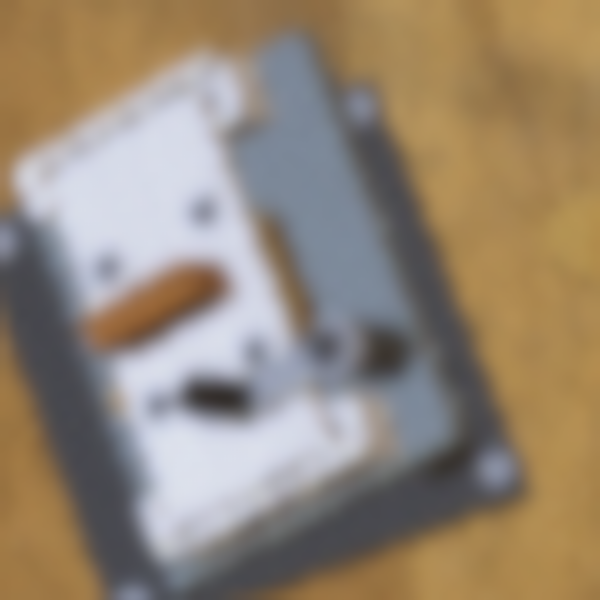

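View pics/q2.png

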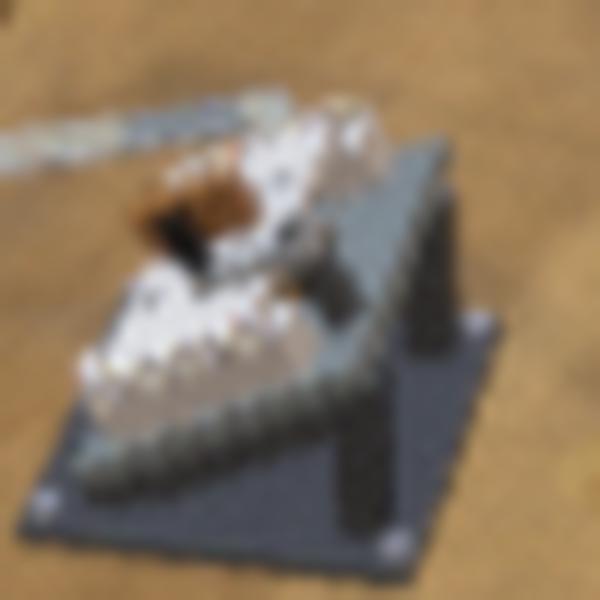

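Run:
```python
from tgt import *
f=grab('top');g=grab('scene')
k=lambda a:np.array(a)/10-.45+[248,143]; s=lambda a:np.array(a)/12-.46+[278,163]
print('pivot',onbed(f,k([(325,347)]),38),'knob mid',onbed(f,k([(218,397)]),51))
T=tri(f,k([(215,397)]),g,s([(183,242)]));print('knob tri',((T[:,:3]-S[0])@S[1]*1000).round(1),T[:,3])
for a in(0,.1,.2): print(a, (proj(f,bed(S,(52.5-38*np.cos(a),-42-38*np.sin(a),51)))-[248,143]+.45)*10,(proj(g,bed(S,(52.5-38*np.cos(a),-42-38*np.sin(a),51)))-[278,163]+.46)*12)
print('plate corners',onbed(f,k([(205,87),(325,440),(48,185)]),28))
crop(f,320,140,500,270,4,'z1.png')
```

```text
pivot [[ 50.3 -40.5  38. ]] knob mid [[ 14.7 -41.7  51. ]]
knob tri [[ 14.  -41.6  52.1]] [0.00048079]
0 [[217.88179877 398.04285279]] [[186.09900938 244.30746357]]
0.1 [[222.39177328 408.55664796]] [[183.79884581 250.20667454]]
0.2 [[227.76649952 418.46571198]] [[182.38231157 255.72365164]]
plate corners [[ 37.5  60.   28. ]
 [ 32.5 -64.3  28. ]
 [-31.7  59.3  28. ]]
```

View pics/z1.png

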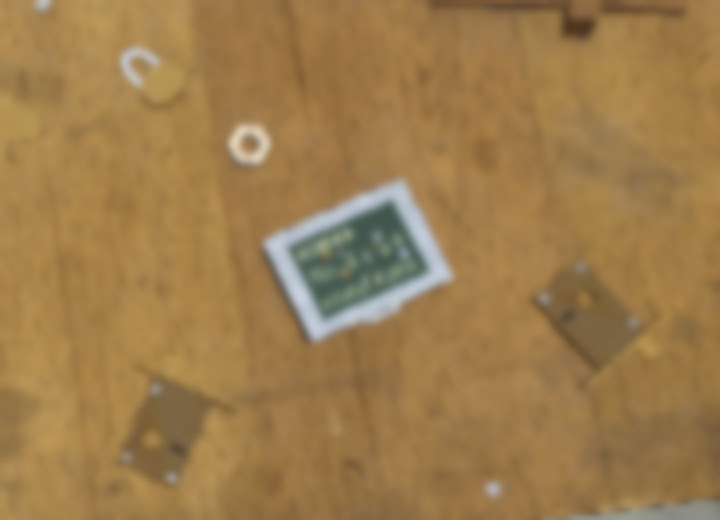

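The picture shows the latch turned in, with the knob at about (218,397) in the crop. That is a predicted angle of about 0. The padlock and nut are where they started, so I'm handing the job in.

```bash
python3 -c "
from station import robot
print(robot.sign_off(), robot.state()['t'])"
```

```text
the job is handed in; nothing more can be done
the job is handed in; nothing more can be done
```

The drill jig is set up and handed in at about 34 s on the robot's clock, well under the 70 s limit. The hand-in gave no verdict.

**What I did:**
- **Lock case:** I took the smallest of the three look-alikes, the one at (341,203) in the top view. I laid it flat on the bed and pushed its face plate against the stops until the force rose to about 13 N. The bolt points downhill between the stops.
- **Drill plate:** I lowered it onto the rails and pushed it down against the lower lips, to about 20 N.
- **Latch:** I turned it in to its end stop, where the force rose to about 11 N with almost no further movement.

**What the last checks showed:**
- **Bolt tip:** it measured bed (-46.5, -12.1) mm; home is (-47, -12.5).
- **Latch knob:** it measured bed (14.0, -41.6) mm, which gives a latch angle of about 0.
- **Padlock and nut:** they look unmoved in the last picture.

**What disagreed:**
- **Jig position across the slope:** the two cameras and the arm differed by about 2–4 mm. I placed the plate 1.8 mm to one side to allow for this, and touch settled the final seating.
- **Plate squareness:** in the last top view the plate's two uphill corners measured 5 mm apart in x (37.5 and 32.5 mm). The nearer corner is partly hidden by the latch arm, so I relied on the contact forces and the straight tool angle instead. I did not confirm squareness from a picture.

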